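# Load the sample lift of a viscometer

## Robot

A 6-joint arm with a two-finger parallel gripper is mounted at the origin on the work surface. World frame = base frame: x ahead of the robot, y to its left, z up, the work surface at z = 0. Lengths are in mm, angles in rad, forces in N, time in s.
With the tool pointing down it reaches from about 350 to 975 mm from the base axis. Payload 7.1 kg.
Tool frame: the origin (TCP) lies between the finger pads; the fingertips stand 8 mm ahead of it and the grasp point (between the pads) lies 11 mm behind it; x points along the fingers, y is the direction in which the jaws open and shut, and the axes are right-handed (so a half turn about x gives the same grasp; the last joint's range is limited). The gripper opens to 88 mm and grips with 3 to 60 N. Pads are 20 mm wide; open, the fingers measure 115 mm over their backs; the gripper's body (75 mm by 178 mm) begins 61 mm behind the grasp point.
Start: joints at [-1.286, 0.423, 1.63, -0, 1.089, -0.019], TCP at [186.986, -596.357, 230.675] pointing down, gripper open.
Joint ranges: [-3, 3], [-0.9, 2.11], [0.09, 2.58], [-1.31, 4.45], [0.11, 2.69], [-2.54, 2.54]. Speed limits (rad/s): [2.39, 2.39, 3.01, 3.14, 3.14, 3.14].

## Interface

Orientations are given as a rotation vector (axis times angle).
In Python, from workcell import ctrl gives the robot as it stands.
- The arm moves only by the tool apply_moves, never from a script. Its argument "increments" is a list of rows, each an object with "gripper": the opening in per cent of the stroke, from 0 (shut) to 100 (fully open); "delta_pos": the shift along the tool's x, y, z in cm, a list of three; "dr": the turn, a rotation vector about the tool's x, y, z in rad, a list of three. In form: [{"gripper": gripper, "delta_pos": [dx, dy, dz], "dr": [ax, ay, az]}, ...]. A call has exactly 5 rows; each row shifts and turns the commanded pose from where the row before left it, along the tool's axes as they then stand; what a row does not reach is not made up. A row lasts 1/12 s, in which the tool goes at most 41.7 mm and 7.16 degrees, less where a joint would pass 70% of its speed; a pose out of reach is approached as far as the arm can. A call with a gripper value outside its range is refused whole. The fingers move at their own pace and stop on an object; the grip force is fixed at half the most. Time passes only in rows, so rows that do not move let the fingers close, or fill a call up. It gives the time, the measured TCP pose, the force and the opening at its end, in the units of the state.
- ctrl.get_obs(): the state, without advancing time (a new reading comes with each control period).
- ctrl.get_image(name): name is "side" or "top" or "wrist"; returns a dict with "img" (420x560x3 uint8, red, green, blue), "range_z" (420x560 float32, mm along the optical axis (not along the pixel's ray), 0 where there is no reading), "mtx" (3x3 intrinsics, pixels), "k1" (the pictures are not rectified: a ray, as slopes to the right and down, at radius r is drawn at 1 + k1 r^2 times it, then the intrinsics apply), "rvec" (rotation vector, rad) and "tvec" (3), from world to camera coordinates, as OpenCV has them. Camera axes: x right, y down, z forward; pixel columns grow to the right and rows downward; lengths in mm; the calibration is good to about 2 mm. A picture is of the moment at which its call begins.
- ctrl.close_job(): hands the job in, once; it reports no verdict.
The state is a dict: "t": time; "qpos": joint angles; "qvel": joint speeds; "joint_torque": joint torques, N m; "ee_pos": TCP position; "orientation": TCP orientation; "ft_force": force on the tool from outside, world axes, zero at the start; "moment": the same for the moment, N m; "width": finger opening in mm.
Only numpy, scipy, OpenCV 4.12 (cv2) and the standard library are available. Lean on these libraries where they do the work, as an engineer would, in place of code of your own. Each camera call takes 0.05 s, during which the arm holds its last target. There are 200 camera calls.

## Task

Lift the aluminium retaining bar straight up and level out of both open brackets of the rotor rack and lay it centred in the two brackets of the blue bar rest, and stand every rotor there is upright, fully on the steel plate of the sample lift. Only then seat the loose crank fully down on the lift's hex, wind it clockwise (seen from above) to the stop, take it off again and stand it upright on the black rubber mat it came from; leave the other things on the bench where they are.

Things in the scene. Friction and masses are not known exactly. Their poses are not given: they have to be found in the camera images.
- rack: Rotor rack, fixed: aluminium deck 270 (its x) x 140 (y) x 12 thick, origin at the centre of its underside, z up. The rotors stand on the deck in a row along x; the bar passes 3 above their tops, in two steel U brackets at x = +-115.
- rest: Blue bar rest, fixed: base 250 (its x) x 55 x 8, origin at the centre of its underside, z up. Two U brackets like the rack's at x = +-105, slot 21 wide in y, slot floor 30 above the origin, lips up to 67. A bar laid home has its underside 30 above the origin and runs along x, either way round; centred means within 25 in x.
- bar: Retaining bar, loose, 0.25 kg nominal: aluminium square bar 280 (its x) x 16 x 16, red ends, origin at the centre of its underside; at its middle on top a red grip lug 60 (x) x 16 (y) x 34 high, top 50 above the origin. At the start it lies in the rack's brackets, x along the rack's x.
- bar_end_a (a point): Centre of the bar's +x end face, 140 from the bar's middle, 8 above its underside.
- bar_end_b (a point): Centre of the bar's -x end face.
- rotor1: Viscometer rotor, steel, loose, about 0.12 kg: foot disc 44 diameter x 10 high, on it a cone shoulder and a round stem 22 diameter, top 46 above the origin; origin at the centre of the underside, z up along the stem. May be absent (None from the start).
- rotor2: Viscometer rotor, steel, loose, about 0.12 kg: foot disc 44 diameter x 10 high, on it a cone shoulder and a round stem 22 diameter, top 46 above the origin; origin at the centre of the underside, z up along the stem. May be absent (None from the start).
- rotor3: Viscometer rotor, steel, loose, about 0.12 kg: foot disc 44 diameter x 10 high, on it a cone shoulder and a round stem 22 diameter, top 46 above the origin; origin at the centre of the underside, z up along the stem. May be absent (None from the start).
- rotor4: Viscometer rotor, steel, loose, about 0.12 kg: foot disc 44 diameter x 10 high, on it a cone shoulder and a round stem 22 diameter, top 46 above the origin; origin at the centre of the underside, z up along the stem. May be absent (None from the start).
- plate_top (a point): Centre of the top face of the lift's steel plate, 190 (its x) x 170 (y), flat, no rim; the point's axes are those of the lift, z up. It stands about 69 above the bench when down and rises 12 per radian of the drive (about 28 in all). The grey lift box below it is 200 x 180 x 60.
- drive (a joint): Turn of the lift's hex drive in rad: starts between 0 and 0.5, grows clockwise seen from above, stop at 2.3. Stiff: about 0.25 to 0.4 Nm; it stays where it is left.
- drive_hex (a point): On the drive axis at the foot of the brass hex, on the top face of the lift's gearbox (70 x 70 wide, 50 high), which stands 155 from the plate's centre along the lift's +y. Hex 24 across flats, 22 high with a tapered tip in its top 4; point z up, point x points to the middle of a hex flat and turns with the drive.
- crank: Crank, loose, 0.3 kg, origin at the centre of the hub's open underside, z up. Dark hexagonal hub 41 across; socket 26 across flats, 26 deep (1 clearance a side). Its x points to a flat: it fits at the drive_hex yaw modulo 60 degrees (play 10 degrees either way) and is fully down when its origin is level with drive_hex. At the start it stands on its hub on the mat.
- mat: Black rubber mat 130 (its x) x 120 (y) x 3, fixed, origin at the centre of its underside. The crank's hub belongs on it.
- dish: Bystander: glass dish, 60 diameter, 15 high; leave alone.
- beaker: Bystander: glass beaker, 70 diameter, 95 high; leave alone.
- oil: Bystander: amber bottle, 60 diameter, 140 high; leave alone.
- tape: Bystander: roll of blue tape lying flat, 76 diameter, 19 high; leave alone.
- driver: Bystander: screwdriver lying on the bench; leave alone.
- rack_bracket (a point): Slot floor of the rack's +x bracket, 61 above the rack's origin (the other is at x = -115). Each bracket is 18 long in x and open at the top: slot 21 wide in y, straight cheeks 24 high, then yellow lips flared outward; the lips end 98 above the rack's origin and measure 46 over their outsides.
- crank_grip (a point): Middle of the crank's red square grip over the hub, 22 x 22, from 36 to 66 above the crank's origin; sides along the crank's x and y.
- crank_handle (a point): Middle of the crank's red upright handle, round, 20 diameter, fixed to the arm at x = 65 in the crank's frame, from 30 to 78 above its origin. The arm runs along +x, 18 wide, its top 36 above the origin.
Mind the look-alikes: they are no part of the job. Leave any orange or red look-alike of the rotor2 alone.

How it is judged (in metres and radians):
On the way, in this order (a step that is already met when the one before it is completed fails the run):
1. the bar has been lifted level, both ends clear above the rack's brackets, over the rack (z of each of bar_end_a, bar_end_b in the frame of rack above 0.105 m and angle between bar's own x axis and vertical between 1.45 and 1.69 rad and horizontal distance between bar and rack below 0.05 m), for 0.1 s.
2. the bar lies home in both brackets of the rest and every rotor stands on the lift's plate (z of bar in the frame of rest between 0.026 and 0.035 m and x of bar in the frame of rest between -0.025 and 0.025 m and y of bar in the frame of rest between -0.006 and 0.006 m and angle between the x axis of bar and the x axis of rest, either way round below 0.06 rad and linear speed of each of bar, rotor1, rotor2, rotor3, rotor4 below 0.03 m/s and x of rotor1 in the frame of plate_top between -0.076 and 0.076 m and y of rotor1 in the frame of plate_top between -0.066 and 0.066 m and z of rotor1 in the frame of plate_top between -0.005 and 0.006 m and angle between each of rotor1, rotor2, rotor3, rotor4's own z axis and vertical below 0.12 rad and x of rotor2 in the frame of plate_top between -0.076 and 0.076 m and y of rotor2 in the frame of plate_top between -0.066 and 0.066 m and z of rotor2 in the frame of plate_top between -0.005 and 0.006 m and x of rotor3 in the frame of plate_top between -0.076 and 0.076 m and y of rotor3 in the frame of plate_top between -0.066 and 0.066 m and z of rotor3 in the frame of plate_top between -0.005 and 0.006 m and x of rotor4 in the frame of plate_top between -0.076 and 0.076 m and y of rotor4 in the frame of plate_top between -0.066 and 0.066 m and z of rotor4 in the frame of plate_top between -0.005 and 0.006 m), for 0.2 s.
3. the crank is fully down on the hex (horizontal distance between crank and drive_hex below 0.005 m and z of crank in the frame of drive_hex between -0.005 and 0.006 m and angle between crank's own z axis and vertical below 0.12 rad), for 0.2 s.
4. the drive has been wound to its stop with the crank on it (all of step 3 and value of joint drive above 2.15 rad), for 0.1 s.
At the end, for the whole second after the job is handed in: Bar home in the rest (25 mm along, 6 mm across, 3.5 degrees), every rotor upright on the plate with its centre at least 19 mm inside the edges, drive at 2.15 rad or more, crank standing upright on the mat (hub centre within 50 x 45 mm of the mat's middle), all at rest (all of step 2 and value of joint drive above 2.15 rad and x of crank in the frame of mat between -0.05 and 0.05 m and y of crank in the frame of mat between -0.045 and 0.045 m and z of crank in the frame of mat between -0.002 and 0.007 m and angle between crank's own z axis and vertical below 0.12 rad and linear speed of crank below 0.03 m/s); the robot touches nothing.
It fails at once if a bystander is moved more than 3 cm (distance of any of dish, beaker, oil, tape, driver from where it was at the start of the episode above 0.03 m).
Of rotor1, rotor2, rotor3, rotor4 only 2 to 4 are there at a start; the rules pass over those that are not, and their reading is None.
At some moment in a run one of rotor1, rotor2, rotor3, rotor4 may be knocked a few centimetres aside while the robot is not near it.
It also fails if it takes over 210 s, if anything falls off the work surface, if the arm or the gripper's body presses on something with over 40 N, if the wrist force passes 120 N, or if a joint passes its speed limit or range.

## Working session

There is one attempt and no reset: what is moved stays moved. The work goes in short steps, Python scripts to look and compute and a tool call to move; the robot and the scene stay as the last step left them, time stands still between calls to the robot, and variables do not carry over. Pictures are saved under pics/ and viewed, about 12 in all and at most 16, crops included, and the job is handed in when it is done.

Besides the shell and the picture viewer there is one more tool, called after "Call:" as name(argument=value, ...) on one line, values as JSON. apply_moves: Moves the arm, as the interface text tells. Its arguments: {"type":"object","properties":{"increments":{"type":"array","items":{"type":"object","properties":{"gripper":{"type":"number"},"delta_pos":{"type":"array","items":{"type":"number"}},"dr":{"type":"array","items":{"type":"number"}}}}}},"required":["increments"]}

```bash
mkdir -p pics; cat > h.py <<'E'
import numpy as np, cv2
from scipy.spatial.transform import Rotation as R
from workcell import ctrl
def cap(n):
    d=ctrl.get_image(n); np.savez(f'{n}.npz',**d); return d
def load(n): return np.load(f'{n}.npz')
def slopes(d,uv):
    K=d['mtx']; uv=np.atleast_2d(np.asarray(uv,float))
    p=np.stack([(uv[:,0]-K[0,2])/K[0,0],(uv[:,1]-K[1,2])/K[1,1]],1); q=p.copy()
    for _ in range(15): q=p/(1+float(d['k1'])*(q**2).sum(1,keepdims=True))
    return q
def cw(d): 
    Rm=cv2.Rodrigues(d['rvec'])[0]; return Rm,d['tvec'].reshape(3)
def at_z(d,uv,z):
    q=slopes(d,uv); Rm,t=cw(d); c=-Rm.T@t; v=np.c_[q,np.ones(len(q))]@Rm
    return c+v*((z-c[2])/v[:,2])[:,None]
def cloud(d):
    h,w=d['range_z'].shape; vv,uu=np.mgrid[:h,:w]; uv=np.c_[uu.ravel(),vv.ravel()]
    q=slopes(d,uv); Z=d['range_z'].ravel(); Rm,t=cw(d)
    P=(np.c_[q*Z[:,None],Z]-t)@Rm; P[Z==0]=np.nan
    return P.reshape(h,w,3)
def save(im,name,crop=None,s=1):
    if crop: im=im[crop[1]:crop[3],crop[0]:crop[2]]
    im=cv2.resize(im,None,fx=s,fy=s,interpolation=cv2.INTER_CUBIC); cv2.imwrite(f'pics/{name}.png',im[:,:,::-1])
def proj(d,P):
    Rm,t=cw(d); p=np.atleast_2d(P)@Rm.T+t; q=p[:,:2]/p[:,2:]; q=q*(1+float(d['k1'])*(q**2).sum(1,keepdims=True))
    return q@np.diag([d['mtx'][0,0],d['mtx'][1,1]])+d['mtx'][:2,2]
E
python3 - <<'E'
from h import *
for n in('top','side'):
    d=cap(n); save(d['img'],n+'0',s=1.42); print(n,d['mtx'],d['k1'],-cw(d)[0].T@cw(d)[1])
o=ctrl.get_obs();print(o)
print(R.from_rotvec(o['orientation']).as_matrix())
E
```

```text
top [[495.87338701   0.         282.85748898]
 [  0.         495.87338701 203.37734878]
 [  0.           0.           1.        ]] 0.026554655739258533 [ 253.12126848   39.44918146 1458.50202822]
side [[413.09026299   0.         283.67236684]
 [  0.         413.09026299 210.30769602]
 [  0.           0.           1.        ]] 0.013680612143013218 [-58.30106395 776.88599127 673.65053688]
{'t': 0.1, 'qpos': array([-1.28600383e+00,  4.23780297e-01,  1.63063171e+00, -4.13198014e-05,
        1.08859485e+00, -1.90041516e-02]), 'qvel': array([ 1.70829281e-04, -3.91501246e-04,  3.68943713e-04,  6.94683376e-04,
       -9.74110807e-05,  4.67211284e-04]), 'joint_torque': array([-3.30806160e-04, -5.45618641e+01, -2.74323803e+01,  6.45843102e-02,
        1.87012466e-02, -1.89852341e-05]), 'ee_pos': array([ 186.8349817 , -595.89020497,  229.96238428]), 'orientation': array([ 2.05816067,  0.3165683 , -2.05862642]), 'ft_force': array([ 0.64705616,  0.07606748, -0.00496163]), 'moment': array([ 0.02433458, -0.04005313,  0.01010049]), 'width': 87.69569983359136}
[[-4.32467353e-04  2.99163147e-01 -9.54201878e-01]
 [ 1.34695853e-03 -9.54200928e-01 -2.99163460e-01]
 [-9.99998999e-01 -1.41464879e-03  9.70039487e-06]]
```

View pics/top0.png

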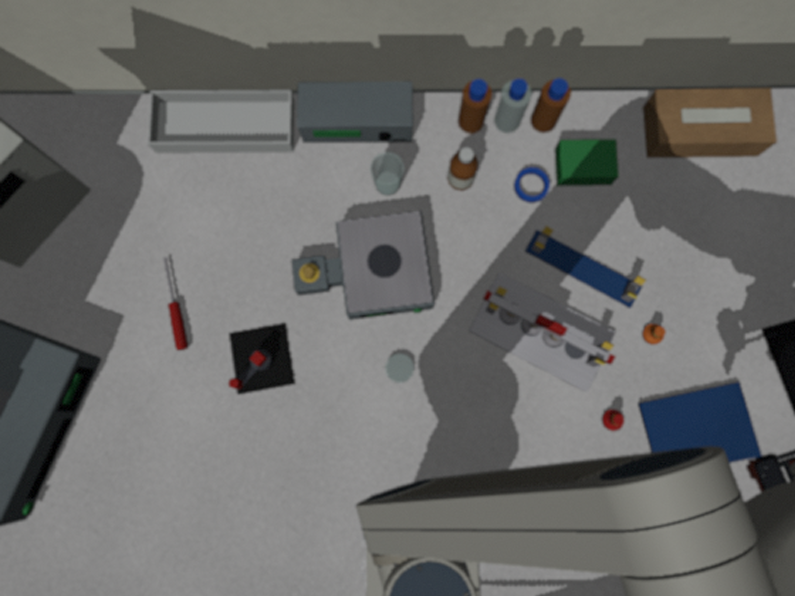

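View pics/side0.png

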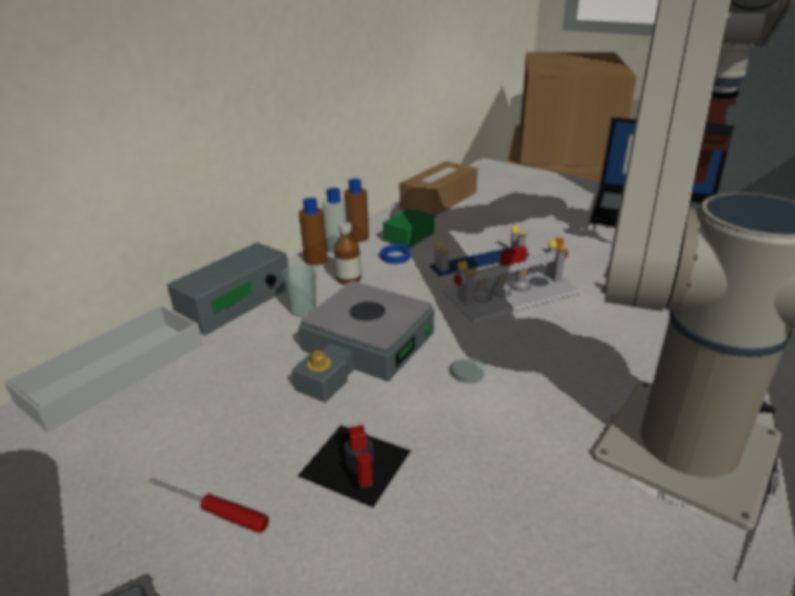

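Top view: lift at (385,262), gearbox/hex (309,270), mat and crank (262,358), rack (545,330), rest (585,268), all in shown pixels. Closer crops next.

```bash
python3 - <<'E'
from h import *
d=load('top'); a=d['img'][150:285,320:470]; b=d['img'][140:285,150:310]
a=cv2.resize(a,None,fx=3.9,fy=3.9,interpolation=cv2.INTER_CUBIC)
save(d['img'],'c1',(325,155,465,285),5.6); 
save(d['img'],'c2',(155,140,315,280),4.9)
P=cloud(d)
for n,(u,v) in dict(bench=(300,330),deck=(375,243),plate=(290,160),plate2=(255,200),gear=(208,203),mat=(170,240),restbase=(410,188),lug=(387,227)).items():
    s=P[v-2:v+3,u-2:u+3].reshape(-1,3); print(n,np.nanmedian(s,0).round(1),np.nanstd(s,0).round(1))
E
```

```text
bench [163.5  -9.5   0.4] [3.9 4.  2.8]
deck [ 409.4 -231.9   11.5] [4.2 4.1 2.5]
plate [645.7  15.3  70.8] [4.2 4.1 3.1]
plate2 [527.4 116.2  72.8] [4. 4. 3.]
gear [526.9 253.3  48.2] [ 5.4  6.6 19.6]
mat [423.2 368.5   3.5] [4.3 4.2 3.2]
restbase [ 573.9 -344.9    7.1] [4.6 4.3 3.6]
lug [ 442.9 -247.9  109.9] [ 5.3  6.4 19.1]
```

View pics/c1.png

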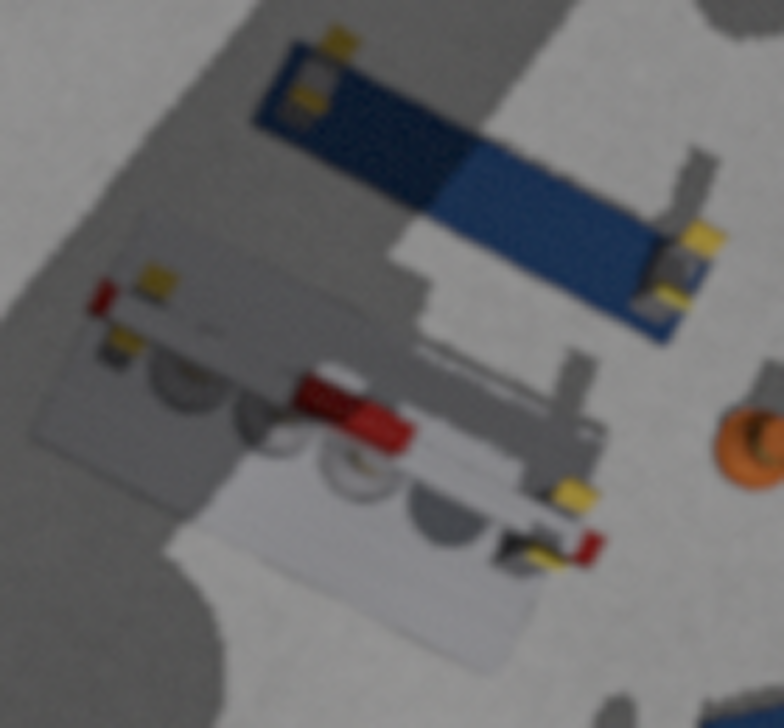

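View pics/c2.png

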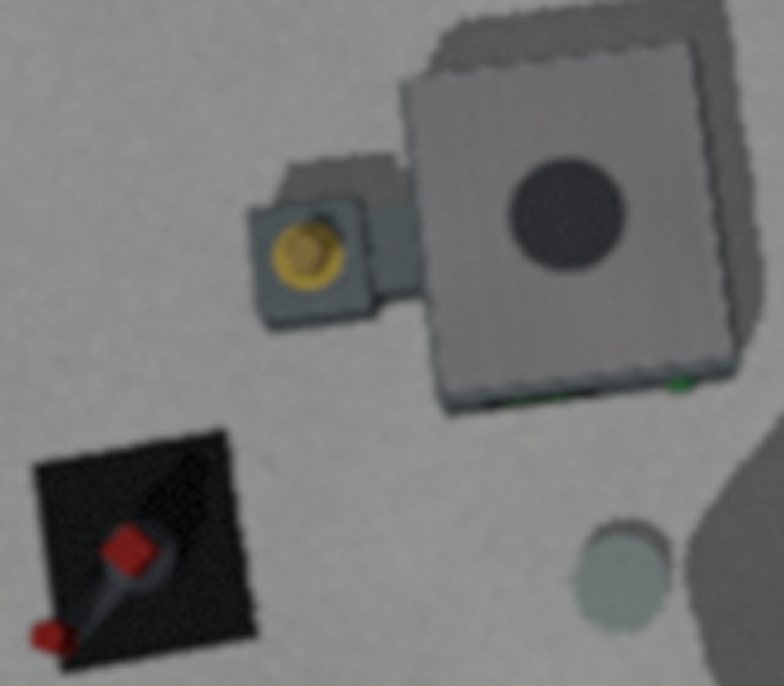

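c1: bar ends (104,299), (589,548), lug top (352,412); rotors at (187,380), (270,425), (360,465), and a flat disc at (447,510) that may be an empty spot. c2: plate corners (405,80), (690,42), (735,368), (445,400); hex (308,250); grip (130,550); handle (52,637).

```bash
python3 - <<'E'
from h import *
d=load('top')
c1=lambda L:[(325-.5+(u+.5)/5.6,155-.5+(v+.5)/5.6) for u,v in L]
c2=lambda L:[(155-.5+(u+.5)/4.9,140-.5+(v+.5)/4.9) for u,v in L]
def show(n,P): print(n,P[:,:2].round(0).tolist(),'mean',P.mean(0)[:2].round(1))
def ang(a,b): return round(float(np.degrees(np.arctan2(b[1]-a[1],b[0]-a[0]))),1)
P=at_z(d,c1([(104,299),(589,548)]),77);show('bar',P);print(ang(*P),np.linalg.norm(P[0]-P[1]))
show('lug',at_z(d,c1([(352,412)]),111))
P=at_z(d,c1([(297,45),(255,120),(665,342),(707,265)]),8);show('rest',P);print(ang(P[0],P[3]),ang(P[1],P[2]),ang(P[1],P[0]))
# lips: z 67
P=at_z(d,c1([(343,42),(307,100),(704,237),(670,297)]),67);show('restlips',P);print(ang((P[0]+P[1])/2,(P[2]+P[3])/2))
show('rotors feet',at_z(d,c1([(187,372),(270,415),(360,462),(447,510)]),20))
P=at_z(d,c1([(145,210),(35,435),(490,672),(605,437)]),12);show('rackdeck',P);print(ang(P[1],P[2]))
P=at_z(d,c2([(405,80),(690,42),(735,368),(445,400)]),69);show('plate',P);print(ang(P[0],P[1]),ang(P[3],P[2]),ang(P[3],P[0]),ang(P[2],P[1]))
show('dot',at_z(d,c2([(568,214)]),69))
show('hex',at_z(d,c2([(308,250)]),72))
P=at_z(d,c2([(35,465),(225,430),(257,635),(65,670)]),3);show('mat',P);print(ang(P[3],P[0]),ang(P[2],P[1]))
g=at_z(d,c2([(130,550)]),66+3);h=at_z(d,c2([(52,637)]),81);show('grip',g);show('handle',h);print(ang(g[0],h[0]))
E
```

```text
bar [[502.0, -134.0], [375.0, -370.0]] mean [ 438.8 -251.9]
-118.3 268.42124218036713
lug [[439.0, -249.0]] mean [ 439.3 -248.8]
rest [[653.0, -251.0], [612.0, -226.0], [490.0, -437.0], [531.0, -462.0]] mean [ 571.5 -344.1]
-120.0 -120.1 -30.3
restlips [[638.0, -263.0], [608.0, -243.0], [534.0, -441.0], [503.0, -422.0]] mean [ 570.9 -342.2]
-120.2
rotors feet [[473.0, -183.0], [451.0, -226.0], [426.0, -271.0], [400.0, -315.0]] mean [ 437.5 -248.7]
rackdeck [[562.0, -165.0], [442.0, -104.0], [318.0, -335.0], [439.0, -401.0]] mean [ 440.1 -251.1]
-118.3
plate [[659.0, 168.0], [682.0, -1.0], [485.0, -25.0], [468.0, 143.0]] mean [573.5  71.5]
-82.5 -84.0 7.4 6.9
dot [[577.0, 72.0]] mean [577.4  71.9]
hex [[556.0, 224.0]] mean [556.1 223.6]
mat [[440.0, 394.0], [460.0, 281.0], [337.0, 259.0], [318.0, 372.0]] mean [388.9 326.5]
10.5 10.2
grip [[382.0, 322.0]] mean [382.3 322.3]
handle [[333.0, 362.0]] mean [332.7 362. ]
141.3
```

```bash
cat >> h.py <<'E'
def go(x,y,z,yaw=None,pre=0):
    """yaw = heading (deg) of tool y; prints tool-frame shift (cm) in present axes and turn about tool x (rad)"""
    o=ctrl.get_obs(); M=R.from_rotvec(o['orientation']).as_matrix(); p=o['ee_pos']
    cy=np.degrees(np.arctan2(M[1,1],M[0,1]))
    dt=M.T@(np.array([x,y,z])-p)/10; n=int(np.ceil(np.abs(np.linalg.norm(dt))/4.1))
    print('t',round(o['t'],2),'pos',p.round(1),'yaw',round(cy,2),'w',round(o['width'],1),'F',o['ft_force'].round(1))
    print(' shift cm',dt.round(2),'rows',n,'per row',(dt/max(n,1)).round(2))
    T=M[:,0]; print(' tilt fix (tool)',(M.T@np.cross(T,[0,0,-1])).round(3))
    if yaw is not None:
        a=(yaw-cy+180)%360-180; r=-np.radians(a); k=int(np.ceil(abs(r)/.12)); print(' turn ax',round(r,3),'rows',k,'per',round(r/max(k,1),3))
        c,s=np.cos(r),np.sin(r)
        M2=M@R.from_rotvec([r,0,0]).as_matrix(); print(' shift after turn',(M2.T@(np.array([x,y,z])-p)/10).round(2))
E
python3 -c "
from h import *
go(425,-242,290,-28.3)"
```

```text
t 0.1 pos [ 186.8 -595.9  230. ] yaw -72.59 w 87.7 F [ 0.6  0.1 -0. ]
 shift cm [ -5.97 -26.65 -33.31] rows 11 per row [-0.54 -2.42 -3.03]
 tilt fix (tool) [0.    0.    0.001]
 turn ax -0.773 rows 7 per -0.11
 shift after turn [ -5.97   4.19 -42.46]
```

Call:
apply_moves(increments=[{"gripper": 100, "delta_pos": [-0.5, -2.2, -2.8], "dr": [0, 0, 0]}, {"gripper": 100, "delta_pos": [-0.5, -2.2, -2.8], "dr": [0, 0, 0]}, {"gripper": 100, "delta_pos": [-0.5, -2.2, -2.8], "dr": [0, 0, 0]}, {"gripper": 100, "delta_pos": [-0.5, -2.2, -2.8], "dr": [0, 0, 0]}, {"gripper": 100, "delta_pos": [-0.5, -2.2, -2.8], "dr": [0, 0, 0]}])

```text
t: 0.52
ee_pos: [288.1, -447.9, 255.5]
orientation: [2.058, 0.315, -2.059]
ft_force: [0.4, -0.4, -0.4]
width: 87.7
```

Call:
apply_moves(increments=[{"gripper": 100, "delta_pos": [-0.5, -2.2, -2.8], "dr": [0, 0, 0]}, {"gripper": 100, "delta_pos": [-0.5, -2.2, -2.8], "dr": [0, 0, 0]}, {"gripper": 100, "delta_pos": [-0.5, -2.2, -2.8], "dr": [0, 0, 0]}, {"gripper": 100, "delta_pos": [-0.5, -2.2, -2.8], "dr": [0, 0, 0]}, {"gripper": 100, "delta_pos": [-0.5, -2.2, -2.8], "dr": [0, 0, 0]}])

```text
t: 0.93
ee_pos: [388.8, -301.0, 280.8]
orientation: [2.058, 0.315, -2.058]
ft_force: [1.1, -0.3, 0.3]
width: 87.8
```

Call:
apply_moves(increments=[{"gripper": 100, "delta_pos": [-0.5, -2.2, -2.8], "dr": [0, 0, 0]}, {"gripper": 100, "delta_pos": [-0.5, -2.2, -2.8], "dr": [0, 0, 0]}, {"gripper": 100, "delta_pos": [0, 0, 0], "dr": [-0.11, 0, 0]}, {"gripper": 100, "delta_pos": [0, 0, 0], "dr": [-0.11, 0, 0]}, {"gripper": 100, "delta_pos": [0, 0, 0], "dr": [-0.11, 0, 0]}])

```text
t: 1.35
ee_pos: [428.9, -243.0, 290.5]
orientation: [1.853, 0.616, -1.854]
ft_force: [0.2, 0.1, -0.2]
width: 87.7
```

Call:
apply_moves(increments=[{"gripper": 100, "delta_pos": [0, 0, 0], "dr": [-0.11, 0, 0]}, {"gripper": 100, "delta_pos": [0, 0, 0], "dr": [-0.11, 0, 0]}, {"gripper": 100, "delta_pos": [0, 0, 0], "dr": [-0.11, 0, 0]}, {"gripper": 100, "delta_pos": [0, 0, 0], "dr": [-0.11, 0, 0]}, {"gripper": 100, "delta_pos": [0, 0, 0], "dr": [0, 0, 0]}])

```text
t: 1.77
ee_pos: [428.4, -243.8, 290.4]
orientation: [1.562, 0.935, -1.563]
ft_force: [-0.9, 0.3, -0.2]
width: 88.0
```

```bash
python3 -c "
from h import *
d=cap('wrist'); save(d['img'],'w1',s=1.4); print(d['mtx'][0,0],d['k1'],-cw(d)[0].T@cw(d)[1])
go(439,-250,120,-28.3); print(ctrl.get_obs()['qpos'])"
```

```text
355.2594375516576 0.005418406280154534 [ 463.61236782 -176.93031919  444.41827212]
t 1.82 pos [ 428.4 -243.8  290.4] yaw -28.6 w 87.5 F [ 0.7 -0.9 -0.6]
 shift cm [17.04  1.24  0.04] rows 5 per row [3.41 0.25 0.01]
 tilt fix (tool) [-0.    -0.     0.001]
 turn ax -0.005 rows 1 per -0.005
 shift after turn [17.04  1.24  0.04]
[-5.41555804e-01  1.55566125e-01  1.85520838e+00  1.26008112e-05
  1.13142153e+00 -4.24772109e-02]
```

View pics/w1.png

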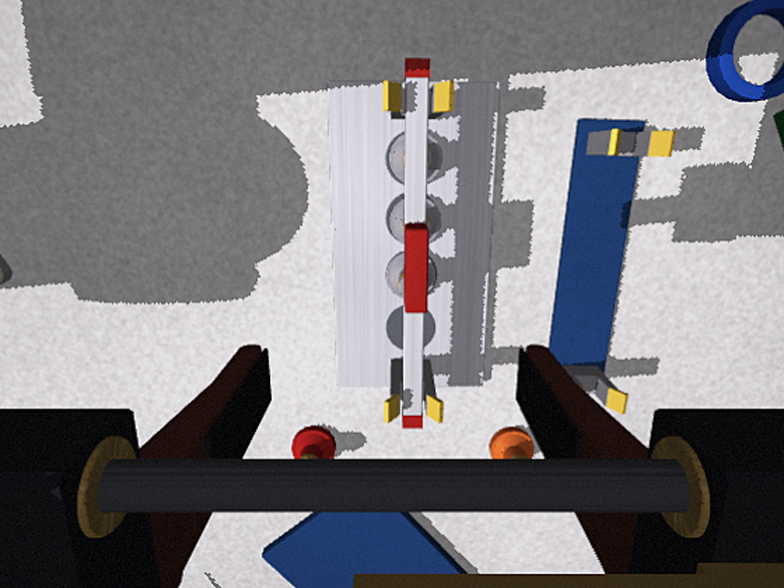

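Wrist view: bar from (417,62) to (412,422), lug top (416,268); three rotors at (413,157), (413,218), (411,273); the (411,327) disc is flat – an empty place. Rest at right.

```bash
python3 - <<'E'
from h import *
d=load('wrist'); s=lambda L:(np.array(L)+.5)/1.4-.5
def ang(a,b): return round(float(np.degrees(np.arctan2(b[1]-a[1],b[0]-a[0]))),2)
P=at_z(d,s([(417,60),(412,418)]),77);print('bar',P.round(1),P.mean(0),ang(P[1],P[0]),np.linalg.norm(P[0]-P[1]))
P=at_z(d,s([(405,224),(427,224),(405,311),(427,311)]),111);print('lug',P.round(1),P.mean(0),ang(P[2],P[0]),ang(P[3],P[1]))
P=at_z(d,s([(578,121),(645,122),(551,362)]),8);print('rest',P.round(1),ang(P[2],P[0]))
c=cloud(d); 
for u,v in [(411,327),(350,250),(395,160),(416,268),(415,150),(600,250)]:
    a,b=np.int32(s((u,v))); print(u,v,np.nanmedian(c[b-2:b+3,a-2:a+3].reshape(-1,3),0).round(1))
E
```

```text
bar [[ 505.7 -131.7   77. ]
 [ 376.9 -370.2   77. ]] [ 441.3069678  -250.92323125   77.        ] 61.62 271.0394828490403
lug [[ 448.4 -221.2  111. ]
 [ 461.3 -228.1  111. ]
 [ 419.7 -275.3  111. ]
 [ 433.4 -282.6  111. ]] [ 440.70847896 -251.78719075  111.        ] 62.11 62.81
rest [[ 609.6 -227.4    8. ]
 [ 658.  -254.4    8. ]
 [ 504.4 -416.1    8. ]] 60.86
411 327 [ 413.  -298.6   76.9]
350 250 [ 389.6 -230.7   12. ]
395 160 [ 461.7 -182.6   23.7]
416 268 [ 441.  -251.   111.1]
415 150 [ 477.3 -182.6   76.8]
600 250 [ 585.3 -336.9    8.2]
```

Call:
apply_moves(increments=[{"gripper": 100, "delta_pos": [4, 0.3, 0], "dr": [0, 0, 0]}, {"gripper": 100, "delta_pos": [4, 0.3, 0], "dr": [0, 0, 0]}, {"gripper": 100, "delta_pos": [4, 0.3, 0], "dr": [0, 0, 0]}, {"gripper": 100, "delta_pos": [4, 0.3, 0], "dr": [0, 0, 0]}, {"gripper": 100, "delta_pos": [2, 0.3, 0], "dr": [0, 0, 0]}])

```text
t: 2.23
ee_pos: [439.7, -249.8, 106.7]
orientation: [1.567, 0.934, -1.571]
ft_force: [-0.8, -0.9, 0.2]
width: 88.2
```

Call:
apply_moves(increments=[{"gripper": 100, "delta_pos": [1, 0, 0], "dr": [0, 0, 0]}, {"gripper": 100, "delta_pos": [1, 0, 0], "dr": [0, 0, 0]}, {"gripper": 0, "delta_pos": [0, 0, 0], "dr": [0, 0, 0]}, {"gripper": 0, "delta_pos": [0, 0, 0], "dr": [0, 0, 0]}, {"gripper": 0, "delta_pos": [0, 0, 0], "dr": [0, 0, 0]}])

```text
t: 2.65
ee_pos: [442.6, -251.6, 92.0]
orientation: [1.566, 0.929, -1.564]
ft_force: [0.9, -1.1, -0.1]
width: 71.5
```

Call:
apply_moves(increments=[{"gripper": 0, "delta_pos": [0, 0, 0], "dr": [0, 0, 0]}, {"gripper": 0, "delta_pos": [0, 0, 0], "dr": [0, 0, 0]}, {"gripper": 0, "delta_pos": [0, 0, 0], "dr": [0, 0, 0]}, {"gripper": 0, "delta_pos": [0, 0, 0], "dr": [0, 0, 0]}, {"gripper": 0, "delta_pos": [0, 0, 0], "dr": [0, 0, 0]}])

```text
t: 3.07
ee_pos: [441.9, -251.2, 91.0]
orientation: [1.565, 0.931, -1.565]
ft_force: [-0.7, -0.1, -0.5]
width: 38.0
```

Call:
apply_moves(increments=[{"gripper": 0, "delta_pos": [0, 0, 0], "dr": [0, 0, 0]}, {"gripper": 0, "delta_pos": [0, 0, 0], "dr": [0, 0, 0]}, {"gripper": 0, "delta_pos": [0, 0, 0], "dr": [0, 0, 0]}, {"gripper": 0, "delta_pos": [0, 0, 0], "dr": [0, 0, 0]}, {"gripper": 0, "delta_pos": [0, 0, 0], "dr": [0, 0, 0]}])

```text
t: 3.48
ee_pos: [441.9, -251.1, 90.6]
orientation: [1.565, 0.932, -1.565]
ft_force: [0.0, -0.2, 0.1]
width: 16.2
```

Call:
apply_moves(increments=[{"gripper": 0, "delta_pos": [-1, 0, 0], "dr": [0, 0, 0]}, {"gripper": 0, "delta_pos": [-1, 0, 0], "dr": [0, 0, 0]}, {"gripper": 0, "delta_pos": [-1, 0, 0], "dr": [0, 0, 0]}, {"gripper": 0, "delta_pos": [-1, 0, 0], "dr": [0, 0, 0]}, {"gripper": 0, "delta_pos": [-1, 0, 0], "dr": [0, 0, 0]}])

```text
t: 3.9
ee_pos: [442.0, -251.2, 142.1]
orientation: [1.565, 0.931, -1.565]
ft_force: [0.0, 0.3, -2.4]
width: 15.9
```

Call:
apply_moves(increments=[{"gripper": 0, "delta_pos": [-1.5, 0, 0], "dr": [0, 0, 0]}, {"gripper": 0, "delta_pos": [-1.5, 0, 0], "dr": [0, 0, 0]}, {"gripper": 0, "delta_pos": [-1.5, 0, 0], "dr": [0, 0, 0]}, {"gripper": 0, "delta_pos": [-1.5, 0, 0], "dr": [0, 0, 0]}, {"gripper": 0, "delta_pos": [-1.5, 0, 0], "dr": [0, 0, 0]}])

```text
t: 4.32
ee_pos: [441.7, -251.0, 217.4]
orientation: [1.565, 0.931, -1.565]
ft_force: [0.3, 0.3, -3.0]
width: 15.6
```

Call:
apply_moves(increments=[{"gripper": 0, "delta_pos": [0, 0, 0], "dr": [0, 0, 0]}, {"gripper": 0, "delta_pos": [0, 0, 0], "dr": [0, 0, 0]}, {"gripper": 0, "delta_pos": [0, 0, 0], "dr": [0, 0, 0]}, {"gripper": 0, "delta_pos": [0, 0, 0], "dr": [0, 0, 0]}, {"gripper": 0, "delta_pos": [0, 0, 0], "dr": [0, 0, 0]}])

```text
t: 4.73
ee_pos: [441.3, -250.8, 214.8]
orientation: [1.565, 0.933, -1.566]
ft_force: [0.7, 0.9, -2.3]
width: 15.7
```

```bash
python3 -c "
from h import *
d=cap('wrist'); save(d['img'],'w2',s=1.4)
go(571,-343,215,-30)"
```

```text
t 4.78 pos [ 441.4 -250.8  214.8] yaw -28.47 w 16.2 F [-0.5 -0.4 -1.8]
 shift cm [-0.05 15.79  1.92] rows 4 per row [-0.01  3.95  0.48]
 tilt fix (tool) [ 0.    -0.     0.002]
 turn ax 0.027 rows 1 per 0.027
 shift after turn [-0.05 15.84  1.5 ]
```

View pics/w2.png

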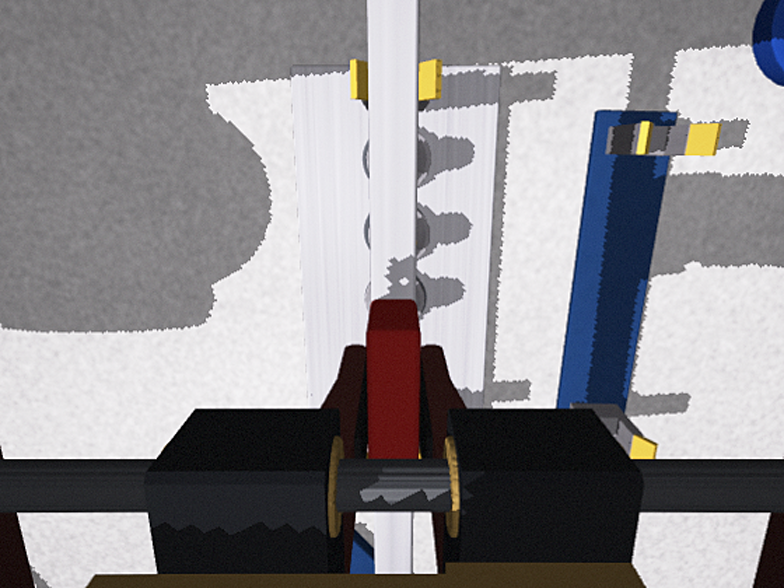

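Bar is held level (15.7 mm); rest's far bracket lips span (637–718,138), near right lip tip at (657,450), base left edge (597,111)–(557,408).

```bash
python3 - <<'E'
from h import *
d=load('wrist'); s=lambda L:(np.array(L)+.5)/1.4-.5
def ang(a,b): return round(float(np.degrees(np.arctan2(b[1]-a[1],b[0]-a[0]))),2)
P=at_z(d,s([(597,111),(557,408)]),8);print('restedge',P.round(1),ang(P[1],P[0]))
P=at_z(d,s([(637,138),(718,138),(717,122),(713,155)]),67);print('far lips',P.round(1),P[:2].mean(0),np.linalg.norm(P[0]-P[1]))
P=at_z(d,s([(630,435),(657,450)]),67);print('near rlip',P.round(1))
c=cloud(d); h=c[...,2]; m=np.all(np.abs(c[...,:2]-[571,-343])<160,2)&(c[...,0]>520)&(c[...,0]<680)
def fit(m,t):
    Q=c[m][:,:2].astype(np.float32); r=cv2.minAreaRect(Q); print(t,len(Q),Q.mean(0),r)
im=d['img'].astype(int); ye=(im[...,0]>150)&(im[...,2]<110)&(im[...,1]>110)&(c[...,0]-440>60)
n,l,st,ce=cv2.connectedComponentsWithStats(ye.astype(np.uint8))
for i in range(1,n):
    if st[i,4]>40: print('yellow',ce[i].round(),np.nanmedian(c[l==i],0).round(1), np.nanmin(c[l==i],0).round(0),np.nanmax(c[l==i],0).round(0))
bl=(im[...,2]>im[...,0]+25)&(np.abs(h-8)<4)&(c[...,0]<680)&(c[...,0]>480); fit(bl,'blue')
t=c[np.abs(h-67)<3]; 
E
```

```text
restedge [[ 610.9 -226.3    8. ]
 [ 497.7 -421.     8. ]] 59.82
far lips [[ 603.7 -244.1   67. ]
 [ 644.5 -266.4   67. ]
 [ 646.8 -257.7   67. ]
 [ 639.  -274.1   67. ]] [ 624.10085277 -255.26166569   67.        ] 46.51165027850392
near rlip [[ 530.  -424.9   67. ]
 [ 542.1 -444.7   67. ]]
yellow [306.  57.] [ 509.5 -161.    93.5] [ 501. -171.    1.] [ 530. -141.  100.]
yellow [502.  99.] [ 639.8 -264.4   60.7] [ 630. -275.   -0.] [ 669. -255.   69.]
yellow [459. 321.] [ 535.  -444.6   60.1] [ 526. -452.   54.] [ 542. -436.   68.]
blue 10232 [ 578.3899  -333.83734] ((577.8055419921875, -337.57952880859375), (227.5053253173828, 55.41111373901367), 59.88072204589844)
```

Call:
apply_moves(increments=[{"gripper": 0, "delta_pos": [0, 0, 0], "dr": [0.028, 0, 0]}, {"gripper": 0, "delta_pos": [0, 3.2, 0.34], "dr": [0, 0, 0]}, {"gripper": 0, "delta_pos": [0, 3.2, 0.34], "dr": [0, 0, 0]}, {"gripper": 0, "delta_pos": [0, 3.2, 0.34], "dr": [0, 0, 0]}, {"gripper": 0, "delta_pos": [0, 3.2, 0.34], "dr": [0, 0, 0]}])

```text
t: 5.2
ee_pos: [546.6, -327.6, 214.9]
orientation: [1.584, 0.914, -1.585]
ft_force: [0.5, -0.3, -2.5]
width: 16.3
```

Call:
apply_moves(increments=[{"gripper": 0, "delta_pos": [0, 3.3, 0.34], "dr": [0, 0, 0]}, {"gripper": 0, "delta_pos": [3, 0, 0], "dr": [0, 0, 0]}, {"gripper": 0, "delta_pos": [3, 0, 0], "dr": [0, 0, 0]}, {"gripper": 0, "delta_pos": [0, 0, 0], "dr": [0, 0, 0]}, {"gripper": 0, "delta_pos": [0, 0, 0], "dr": [0, 0, 0]}])

```text
t: 5.62
ee_pos: [571.1, -345.5, 153.3]
orientation: [1.583, 0.919, -1.588]
ft_force: [0.2, 0.2, -2.7]
width: 15.9
```

```bash
python3 -c "
from h import *
go(572,-346,60,-30.1)"
```

```text
t 5.62 pos [ 571.1 -345.5  153.3] yaw -30.08 w 15.9 F [ 0.2  0.2 -2.7]
 shift cm [ 9.33  0.16 -0.  ] rows 3 per row [ 3.11  0.05 -0.  ]
 tilt fix (tool) [-0.    -0.     0.006]
 turn ax 0.0 rows 1 per 0.0
 shift after turn [ 9.33  0.16 -0.  ]
```

Call:
apply_moves(increments=[{"gripper": 0, "delta_pos": [2, 0.1, 0], "dr": [0, 0, 0]}, {"gripper": 0, "delta_pos": [2, 0, 0], "dr": [0, 0, 0]}, {"gripper": 0, "delta_pos": [1, 0, 0], "dr": [0, 0, 0]}, {"gripper": 0, "delta_pos": [1, 0, 0], "dr": [0, 0, 0]}, {"gripper": 0, "delta_pos": [0.5, 0, 0], "dr": [0, 0, 0]}])

```text
t: 6.03
ee_pos: [573.6, -347.0, 90.8]
orientation: [1.584, 0.913, -1.584]
ft_force: [-0.4, -0.2, -2.8]
width: 15.7
```

Call:
apply_moves(increments=[{"gripper": 0, "delta_pos": [0.5, 0, 0], "dr": [0, 0, 0]}, {"gripper": 0, "delta_pos": [0.5, 0, 0], "dr": [0, 0, 0]}, {"gripper": 0, "delta_pos": [0.5, 0, 0], "dr": [0, 0, 0]}, {"gripper": 0, "delta_pos": [0.5, 0, 0], "dr": [0, 0, 0]}, {"gripper": 0, "delta_pos": [0.4, 0, 0], "dr": [0, 0, 0]}])

```text
t: 6.45
ee_pos: [573.6, -347.1, 66.4]
orientation: [1.584, 0.913, -1.584]
ft_force: [-1.1, -0.2, -2.7]
width: 15.5
```

Call:
apply_moves(increments=[{"gripper": 0, "delta_pos": [0.2, 0, 0], "dr": [0, 0, 0]}, {"gripper": 0, "delta_pos": [0.2, 0, 0], "dr": [0, 0, 0]}, {"gripper": 0, "delta_pos": [0, 0, 0], "dr": [0, 0, 0]}, {"gripper": 0, "delta_pos": [0, 0, 0], "dr": [0, 0, 0]}, {"gripper": 0, "delta_pos": [0, 0, 0], "dr": [0, 0, 0]}])

```text
t: 6.87
ee_pos: [573.6, -347.1, 62.9]
orientation: [1.585, 0.913, -1.584]
ft_force: [0.8, -0.3, -2.9]
width: 16.1
```

Call:
apply_moves(increments=[{"gripper": 0, "delta_pos": [0.1, -0.1, 0], "dr": [0, 0, 0]}, {"gripper": 0, "delta_pos": [0.1, 0, 0], "dr": [0, 0, 0]}, {"gripper": 0, "delta_pos": [0.1, 0, 0], "dr": [0, 0, 0]}, {"gripper": 0, "delta_pos": [0.05, 0, 0], "dr": [0, 0, 0]}, {"gripper": 0, "delta_pos": [0, 0, 0], "dr": [0, 0, 0]}])

```text
t: 7.28
ee_pos: [572.7, -346.5, 59.7]
orientation: [1.584, 0.913, -1.584]
ft_force: [-1.2, 1.1, 3.4]
width: 15.9
```

Call:
apply_moves(increments=[{"gripper": 0, "delta_pos": [0, 0, 0], "dr": [0, 0, 0]}, {"gripper": 40, "delta_pos": [0, 0, 0], "dr": [0, 0, 0]}, {"gripper": 40, "delta_pos": [0, 0, 0], "dr": [0, 0, 0]}, {"gripper": 40, "delta_pos": [0, 0, 0], "dr": [0, 0, 0]}, {"gripper": 40, "delta_pos": [0, 0, 0], "dr": [0, 0, 0]}])

```text
t: 7.7
ee_pos: [572.7, -346.6, 59.1]
orientation: [1.585, 0.913, -1.584]
ft_force: [0.5, -0.1, 0.5]
width: 34.5
```

```bash
python3 -c "
from h import *
go(440,-251,240,-28.2)"
```

```text
t 7.7 pos [ 572.7 -346.6   59.1] yaw -30.08 w 34.5 F [ 0.5 -0.1  0.5]
 shift cm [-18.1  -16.27  -1.62] rows 6 per row [-3.02 -2.71 -0.27]
 tilt fix (tool) [ 0.  0. -0.]
 turn ax -0.033 rows 1 per -0.033
 shift after turn [-18.1  -16.21  -2.15]
```

Call:
apply_moves(increments=[{"gripper": 50, "delta_pos": [-1, 0, 0], "dr": [0, 0, 0]}, {"gripper": 50, "delta_pos": [-4, 0, 0], "dr": [0, 0, 0]}, {"gripper": 50, "delta_pos": [-4, 0, 0], "dr": [0, 0, 0]}, {"gripper": 50, "delta_pos": [-4, 0, 0], "dr": [0, 0, 0]}, {"gripper": 50, "delta_pos": [-3, -2, 0], "dr": [0, 0, 0]}])

```text
t: 8.12
ee_pos: [558.2, -338.3, 223.7]
orientation: [1.586, 0.907, -1.58]
ft_force: [0.7, -0.1, 0.4]
width: 44.1
```

Call:
apply_moves(increments=[{"gripper": 50, "delta_pos": [-2, -3, -0.4], "dr": [-0.033, 0, 0]}, {"gripper": 50, "delta_pos": [0, -4, -0.4], "dr": [0, 0, 0]}, {"gripper": 50, "delta_pos": [0, -4, -0.4], "dr": [0, 0, 0]}, {"gripper": 50, "delta_pos": [0, -3.2, -0.4], "dr": [0, 0, 0]}, {"gripper": 50, "delta_pos": [0, 0, 0], "dr": [0, 0, 0]}])

```text
t: 8.53
ee_pos: [433.1, -251.0, 239.3]
orientation: [1.561, 0.939, -1.564]
ft_force: [0.0, 0.3, -0.7]
width: 44.0
```

Call:
apply_moves(increments=[{"gripper": 50, "delta_pos": [0, 0, 0], "dr": [0, 0, 0]}, {"gripper": 50, "delta_pos": [0, 0, 0], "dr": [0, 0, 0]}, {"gripper": 50, "delta_pos": [0, 0, 0], "dr": [0, 0, 0]}, {"gripper": 50, "delta_pos": [0, 0, 0], "dr": [0, 0, 0]}, {"gripper": 50, "delta_pos": [0, 0, 0], "dr": [0, 0, 0]}])

```text
t: 8.95
ee_pos: [439.1, -255.1, 239.0]
orientation: [1.562, 0.935, -1.562]
ft_force: [0.3, -0.4, -0.0]
width: 44.1
```

```bash
python3 -c "
from h import *
d=cap('wrist'); save(d['img'],'w3',s=1.4)
go(440,-251,240,-28.2)"
```

```text
t 9.0 pos [ 438.8 -254.9  238.9] yaw -28.2 w 43.7 F [ 0.4 -0.7  0.6]
 shift cm [-0.11 -0.08 -0.4 ] rows 1 per row [-0.11 -0.08 -0.4 ]
 tilt fix (tool) [-0. -0.  0.]
 turn ax 0.0 rows 1 per 0.0
 shift after turn [-0.11 -0.08 -0.4 ]
```

View pics/w3.png

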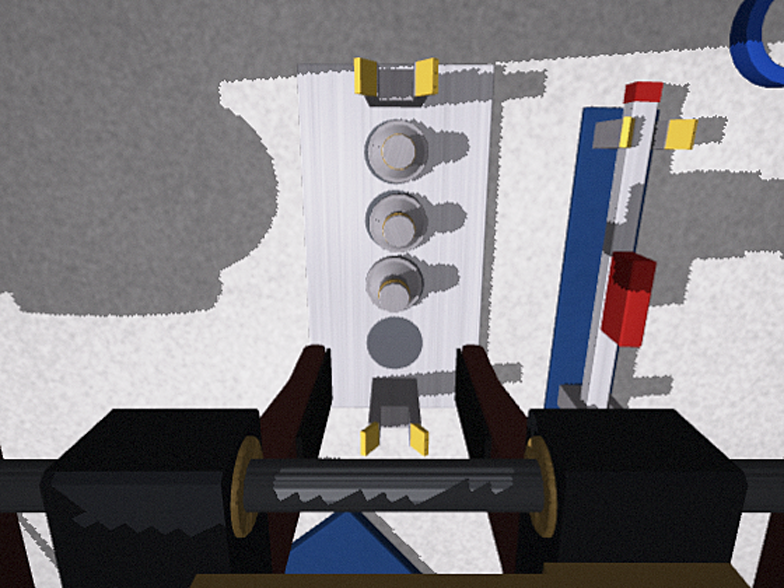

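Bar lies in the rest; three rotors with stem tops at (398,150), (398,222), (394,289); fourth place is an empty flat mark.

```bash
python3 - <<'E'
from h import *
d=load('wrist'); s=lambda L:(np.array(L)+.5)/1.4-.5
P=at_z(d,s([(398,150),(398,222),(394,290)]),58);print(P.round(1))
P=at_z(d,s([(396,150),(396,222),(394,285)]),22);print('feet',P.round(1))
c=cloud(d)
for u,v in [(398,150),(398,222),(394,290)]:
    a,b=np.int32(s((u,v))); print(np.nanmedian(c[b-2:b+3,a-2:a+3].reshape(-1,3),0).round(1))
    k=c[b-60:b+60,a-60:a+60].reshape(-1,3); k=k[np.abs(k[:,2]-58)<3]; print(np.nanmedian(k,0),len(k))
# bar check
im=d['img'].astype(int)
red=(im[...,0]>110)&(im[...,1]<70)&(c[...,0]>500)&(c[...,2]>74); print('lug top',np.nanmedian(c[red],0))
P=at_z(d,s([(614,254),(655,254)]),80);
a=c[(np.abs(c[...,2]-46)<2)&(c[...,0]>520)&(c[...,0]<680)&(im[...,0]>170)&(im[...,2]>170)]
print(len(a),a.mean(0),np.nanpercentile(a[:,2],[5,50,95]))
r=cv2.minAreaRect(a[:,:2].astype(np.float32)); print(r)
go(472,-190,44,-28.2)
E
```

```text
[[ 477.4 -188.3   58. ]
 [ 455.5 -229.3   58. ]
 [ 430.8 -269.8   58. ]]
feet [[ 476.5 -187.6   22. ]
 [ 452.2 -233.    22. ]
 [ 428.  -275.1   22. ]]
[ 477.3 -188.2   58.1]
[ 478.91617461 -186.69851185   58.44812591] 1080
[ 455.6 -228.8   58. ]
[ 456.09161558 -231.08650829   57.96880572] 1140
[ 430.5 -269.7   58. ]
[ 444.5068174  -242.84092581   58.01727591] 770
lug top [ 563.56301596 -356.1110064    79.93409428]
1723 [ 582.19928217 -325.52447856   46.02656906] [44.74623977 46.05525082 47.28134114]
((578.2439575195312, -333.85076904296875), (222.10316467285156, 16.24204444885254), 59.847591400146484)
t 9.0 pos [ 438.8 -254.9  238.9] yaw -28.2 w 43.7 F [ 0.4 -0.7  0.6]
 shift cm [19.49 -0.14 -7.28] rows 6 per row [ 3.25 -0.02 -1.21]
 tilt fix (tool) [-0. -0.  0.]
 turn ax 0.0 rows 1 per 0.0
 shift after turn [19.49 -0.14 -7.28]
```

Call:
apply_moves(increments=[{"gripper": 60, "delta_pos": [0, 0.25, -3.9], "dr": [0, 0, 0]}, {"gripper": 60, "delta_pos": [0, 0, -3.8], "dr": [0, 0, 0]}, {"gripper": 60, "delta_pos": [4, 0, 0], "dr": [0, 0, 0]}, {"gripper": 60, "delta_pos": [4, 0, 0], "dr": [0, 0, 0]}, {"gripper": 60, "delta_pos": [4, 0, 0], "dr": [0, 0, 0]}])

```text
t: 9.42
ee_pos: [478.2, -187.4, 118.4]
orientation: [1.561, 0.934, -1.558]
ft_force: [0.1, -0.6, -0.5]
width: 52.6
```

Call:
apply_moves(increments=[{"gripper": 60, "delta_pos": [0, 0, 0], "dr": [0, 0, 0]}, {"gripper": 60, "delta_pos": [0, 0, 0], "dr": [0, 0, 0]}, {"gripper": 60, "delta_pos": [0, 0, 0], "dr": [0, 0, 0]}, {"gripper": 60, "delta_pos": [0, 0, 0], "dr": [0, 0, 0]}, {"gripper": 60, "delta_pos": [0, 0, 0], "dr": [0, 0, 0]}])

```text
t: 9.83
ee_pos: [478.5, -188.6, 121.6]
orientation: [1.563, 0.931, -1.558]
ft_force: [-0.5, 0.9, 0.4]
width: 52.6
```

```bash
python3 -c "
from h import *
go(477.5,-188,44,-28.2)"
```

```text
t 9.83 pos [ 478.5 -188.6  121.6] yaw -28.21 w 52.6 F [-0.5  0.9  0.4]
 shift cm [ 7.76 -0.15 -0.01] rows 2 per row [ 3.88 -0.08 -0.  ]
 tilt fix (tool) [-0.    -0.    -0.005]
 turn ax -0.0 rows 1 per -0.0
 shift after turn [ 7.76 -0.15 -0.01]
```

Call:
apply_moves(increments=[{"gripper": 60, "delta_pos": [3, -0.1, 0], "dr": [0, 0, 0]}, {"gripper": 60, "delta_pos": [3, 0, 0], "dr": [0, 0, 0]}, {"gripper": 60, "delta_pos": [1, 0, 0], "dr": [0, 0, 0]}, {"gripper": 60, "delta_pos": [0.7, 0, 0], "dr": [0, 0, 0]}, {"gripper": 0, "delta_pos": [0, 0, 0], "dr": [0, 0, 0]}])

```text
t: 10.25
ee_pos: [476.0, -187.4, 42.2]
orientation: [1.562, 0.935, -1.562]
ft_force: [-0.2, -0.3, 0.1]
width: 48.8
```

Call:
apply_moves(increments=[{"gripper": 0, "delta_pos": [0, 0, 0], "dr": [0, 0, 0]}, {"gripper": 0, "delta_pos": [0, 0, 0], "dr": [0, 0, 0]}, {"gripper": 0, "delta_pos": [0, 0, 0], "dr": [0, 0, 0]}, {"gripper": 0, "delta_pos": [0, 0, 0], "dr": [0, 0, 0]}, {"gripper": 0, "delta_pos": [0, 0, 0], "dr": [0, 0, 0]}])

```text
t: 10.67
ee_pos: [477.0, -187.7, 43.2]
orientation: [1.562, 0.933, -1.56]
ft_force: [0.3, -0.1, 6.2]
width: 21.3
```

Call:
apply_moves(increments=[{"gripper": 0, "delta_pos": [0, 0, 0], "dr": [0, 0, 0]}, {"gripper": 0, "delta_pos": [-1, 0, 0], "dr": [0, 0, 0]}, {"gripper": 0, "delta_pos": [-3, 0, 0], "dr": [0, 0, 0]}, {"gripper": 0, "delta_pos": [-4, 0, 0], "dr": [0, 0, 0]}, {"gripper": 0, "delta_pos": [-4, 0, 0], "dr": [0, 0, 0]}])

```text
t: 11.08
ee_pos: [474.6, -186.7, 163.1]
orientation: [1.561, 0.938, -1.564]
ft_force: [1.1, 0.3, -0.9]
width: 21.2
```

```bash
python3 -c "
from h import *
go(569,118.6,180,7)"
```

```text
t 11.08 pos [ 474.6 -186.7  163.1] yaw -28.19 w 21.2 F [ 1.1  0.3 -0.9]
 shift cm [ -1.67  -6.11 -31.37] rows 8 per row [-0.21 -0.76 -3.92]
 tilt fix (tool) [0.    0.    0.003]
 turn ax -0.614 rows 6 per -0.102
 shift after turn [ -1.67  13.09 -29.16]
```

Call:
apply_moves(increments=[{"gripper": 0, "delta_pos": [-0.2, -0.76, -3.9], "dr": [0, 0, 0]}, {"gripper": 0, "delta_pos": [-0.2, -0.76, -3.9], "dr": [0, 0, 0]}, {"gripper": 0, "delta_pos": [-0.2, -0.76, -3.9], "dr": [0, 0, 0]}, {"gripper": 0, "delta_pos": [-0.2, -0.76, -3.9], "dr": [0, 0, 0]}, {"gripper": 0, "delta_pos": [-0.2, -0.76, -3.9], "dr": [0, 0, 0]}])

```text
t: 11.5
ee_pos: [534.3, 4.2, 173.0]
orientation: [1.562, 0.935, -1.562]
ft_force: [1.0, -0.5, -1.6]
width: 21.7
```

Call:
apply_moves(increments=[{"gripper": 0, "delta_pos": [-0.2, -0.76, -3.9], "dr": [0, 0, 0]}, {"gripper": 0, "delta_pos": [-0.2, -0.76, -3.9], "dr": [0, 0, 0]}, {"gripper": 0, "delta_pos": [-0.2, -0.76, -3.9], "dr": [0, 0, 0]}, {"gripper": 0, "delta_pos": [0, 0, 0], "dr": [-0.1, 0, 0]}, {"gripper": 0, "delta_pos": [0, 0, 0], "dr": [-0.1, 0, 0]}])

```text
t: 11.92
ee_pos: [569.8, 118.9, 178.7]
orientation: [1.415, 1.061, -1.415]
ft_force: [-0.0, -0.4, -1.6]
width: 21.7
```

Call:
apply_moves(increments=[{"gripper": 0, "delta_pos": [0, 0, 0], "dr": [-0.1, 0, 0]}, {"gripper": 0, "delta_pos": [0, 0, 0], "dr": [-0.1, 0, 0]}, {"gripper": 0, "delta_pos": [0, 0, 0], "dr": [-0.1, 0, 0]}, {"gripper": 0, "delta_pos": [0, 0, 0], "dr": [-0.1, 0, 0]}, {"gripper": 0, "delta_pos": [0, 0, 0], "dr": [0, 0, 0]}])

```text
t: 12.33
ee_pos: [569.2, 116.4, 178.5]
orientation: [1.126, 1.26, -1.127]
ft_force: [-0.2, 0.3, -0.7]
width: 21.7
```

```bash
python3 - <<'E'
from h import *
go(569,118.6,105,7)
d=cap('wrist'); save(d['img'],'w4',s=1.4)
c=cloud(d); im=d['img']
from h import *
k=c.reshape(-1,3); k=k[(np.abs(k[:,2]-71)<8)&(np.abs(k[:,0]-575)<75)&(np.abs(k[:,1]-60)<45)]
print('plate z',np.nanmedian(k,0),len(k))
E
```

```text
t 12.33 pos [569.2 116.4 178.5] yaw 6.4 w 21.7 F [-0.2  0.3 -0.7]
 shift cm [ 7.35  0.01 -0.22] rows 2 per row [ 3.67  0.01 -0.11]
 tilt fix (tool) [-0.     0.     0.001]
 turn ax -0.011 rows 1 per -0.011
 shift after turn [ 7.35  0.02 -0.22]
plate z [566.72177288  77.94873584  72.13123433] 7388
```

View pics/w4.png

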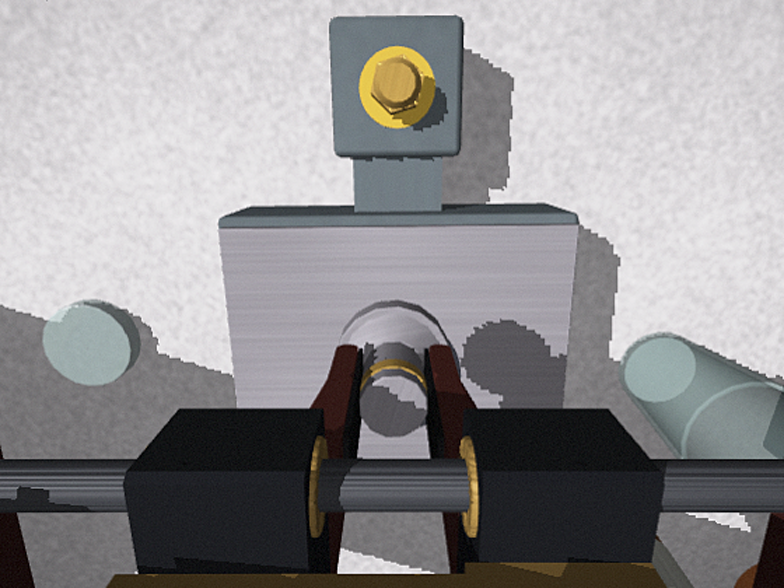

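Rotor held upright over plate; hex at (398,82), plate's far edge at y=225, plate z measured 72.

Call:
apply_moves(increments=[{"gripper": 0, "delta_pos": [3, 0, 0], "dr": [0, 0, 0]}, {"gripper": 0, "delta_pos": [2, 0, 0], "dr": [0, 0, 0]}, {"gripper": 0, "delta_pos": [1, 0, 0], "dr": [0, 0, 0]}, {"gripper": 0, "delta_pos": [0.5, 0, 0], "dr": [0, 0, 0]}, {"gripper": 0, "delta_pos": [0.3, 0, 0], "dr": [0, 0, 0]}])

```text
t: 12.8
ee_pos: [569.6, 116.3, 109.8]
orientation: [1.13, 1.258, -1.131]
ft_force: [-0.7, -0.3, -1.8]
width: 21.5
```

Call:
apply_moves(increments=[{"gripper": 0, "delta_pos": [0.2, 0, 0], "dr": [0, 0, 0]}, {"gripper": 0, "delta_pos": [0.2, 0, 0], "dr": [0, 0, 0]}, {"gripper": 0, "delta_pos": [0.1, 0, 0], "dr": [0, 0, 0]}, {"gripper": 0, "delta_pos": [0.1, 0, 0], "dr": [0, 0, 0]}, {"gripper": 0, "delta_pos": [0, 0, 0], "dr": [0, 0, 0]}])

```text
t: 13.22
ee_pos: [570.0, 116.4, 104.5]
orientation: [1.13, 1.258, -1.129]
ft_force: [0.7, -0.3, -1.7]
width: 21.4
```

Call:
apply_moves(increments=[{"gripper": 0, "delta_pos": [0.1, 0, 0], "dr": [0, 0, 0]}, {"gripper": 0, "delta_pos": [0.1, 0, 0], "dr": [0, 0, 0]}, {"gripper": 0, "delta_pos": [0, 0, 0], "dr": [0, 0, 0]}, {"gripper": 0, "delta_pos": [0, 0, 0], "dr": [0, 0, 0]}, {"gripper": 0, "delta_pos": [0, 0, 0], "dr": [0, 0, 0]}])

```text
t: 13.63
ee_pos: [570.0, 116.5, 103.1]
orientation: [1.13, 1.258, -1.129]
ft_force: [-3.4, -1.8, 7.0]
width: 21.6
```

Call:
apply_moves(increments=[{"gripper": 60, "delta_pos": [0, 0, 0], "dr": [0, 0, 0]}, {"gripper": 60, "delta_pos": [0, 0, 0], "dr": [0, 0, 0]}, {"gripper": 60, "delta_pos": [0, 0, 0], "dr": [0, 0, 0]}, {"gripper": 60, "delta_pos": [0, 0, 0], "dr": [0, 0, 0]}, {"gripper": 60, "delta_pos": [0, 0, 0], "dr": [0, 0, 0]}])

```text
t: 14.05
ee_pos: [569.8, 116.4, 102.1]
orientation: [1.129, 1.258, -1.129]
ft_force: [-0.1, -0.1, -0.3]
width: 50.4
```

Call:
apply_moves(increments=[{"gripper": 60, "delta_pos": [-1, 0, 0], "dr": [0, 0, 0]}, {"gripper": 60, "delta_pos": [-3, 0, 0], "dr": [0, 0, 0]}, {"gripper": 60, "delta_pos": [-3, 0, 0], "dr": [0, 0, 0]}, {"gripper": 60, "delta_pos": [-2, 0, 0], "dr": [0, 0, 0]}, {"gripper": 60, "delta_pos": [0, 0, 0], "dr": [0, 0, 0]}])

```text
t: 14.47
ee_pos: [572.6, 116.9, 197.4]
orientation: [1.134, 1.253, -1.123]
ft_force: [0.8, 0.2, 1.2]
width: 52.8
```

```bash
python3 - <<'E'
from h import *
go(455.3,-230,180,-28.2)
d=cap('wrist'); 
c=cloud(d); k=c.reshape(-1,3); k=k[(np.abs(k[:,2]-118)<5)&(np.abs(k[:,0]-570)<40)&(np.abs(k[:,1]-116)<40)]
print('rotor top',np.nanmedian(k,0),len(k))
E
```

```text
t 14.47 pos [572.6 116.9 197.4] yaw 6.19 w 52.8 F [0.8 0.2 1.2]
 shift cm [  1.59 -15.41  33.23] rows 9 per row [ 0.18 -1.71  3.69]
 tilt fix (tool) [ 0.    -0.001 -0.008]
 turn ax 0.6 rows 6 per 0.1
 shift after turn [ 1.59  6.05 36.13]
rotor top [569.00229051 117.11745944 117.89840343] 758
```

Call:
apply_moves(increments=[{"gripper": 60, "delta_pos": [0.1, -1.7, 3.7], "dr": [0, 0, 0]}, {"gripper": 60, "delta_pos": [0.1, -1.7, 3.7], "dr": [0, 0, 0]}, {"gripper": 60, "delta_pos": [0.1, -1.7, 3.7], "dr": [0, 0, 0]}, {"gripper": 60, "delta_pos": [0.1, -1.7, 3.7], "dr": [0, 0, 0]}, {"gripper": 60, "delta_pos": [0.1, -1.7, 3.7], "dr": [0, 0, 0]}])

```text
t: 14.93
ee_pos: [503.4, -77.9, 186.1]
orientation: [1.128, 1.26, -1.13]
ft_force: [0.3, -0.5, -0.8]
width: 52.8
```

Call:
apply_moves(increments=[{"gripper": 60, "delta_pos": [0.1, -1.7, 3.7], "dr": [0, 0, 0]}, {"gripper": 60, "delta_pos": [0.1, -1.7, 3.7], "dr": [0, 0, 0]}, {"gripper": 60, "delta_pos": [0.1, -1.7, 3.7], "dr": [0, 0, 0]}, {"gripper": 60, "delta_pos": [0.1, -1.8, 3.7], "dr": [0, 0, 0]}, {"gripper": 60, "delta_pos": [0, 0, 0], "dr": [0.1, 0, 0]}])

```text
t: 15.35
ee_pos: [449.8, -236.4, 182.1]
orientation: [1.203, 1.213, -1.207]
ft_force: [0.6, 0.1, -0.8]
width: 52.6
```

Call:
apply_moves(increments=[{"gripper": 60, "delta_pos": [0, 0, 0], "dr": [0.1, 0, 0]}, {"gripper": 60, "delta_pos": [0, 0, 0], "dr": [0.1, 0, 0]}, {"gripper": 60, "delta_pos": [0, 0, 0], "dr": [0.1, 0, 0]}, {"gripper": 60, "delta_pos": [0, 0, 0], "dr": [0.1, 0, 0]}, {"gripper": 60, "delta_pos": [0, 0, 0], "dr": [0.1, 0, 0]}])

```text
t: 15.77
ee_pos: [451.7, -230.9, 182.0]
orientation: [1.565, 0.934, -1.567]
ft_force: [-0.2, 0.4, -0.1]
width: 52.7
```

```bash
python3 - <<'E'
from h import *
d=cap('wrist'); go(455.3,-230,45,-28.2)
c=cloud(d); k=c.reshape(-1,3); k=k[(np.abs(k[:,2]-58)<3)&(np.abs(k[:,0]-445)<70)&(np.abs(k[:,1]+240)<70)]
n,l,st,ce=cv2.connectedComponentsWithStats(((np.abs(c[...,2]-58)<3)).astype(np.uint8))
for i in range(1,n):
    if st[i,4]>150: print(ce[i].round(),st[i,4],np.nanmedian(c[l==i],0).round(1))
E
```

```text
t 15.82 pos [ 451.8 -230.9  182. ] yaw -28.82 w 52.7 F [-0.2 -0.   0.1]
 shift cm [13.7   0.3  -0.25] rows 4 per row [ 3.43  0.07 -0.06]
 tilt fix (tool) [ 0.    -0.     0.002]
 turn ax -0.011 rows 1 per -0.011
 shift after turn [13.7   0.3  -0.25]
[283.  90.] 402 [ 494.4 -153.    60.5]
[518. 129.] 257 [ 638.3 -263.2   58.1]
[286. 208.] 536 [ 453.4 -233.7   58. ]
[464. 254.] 296 [ 565.7 -339.9   58. ]
[282. 261.] 485 [ 428.5 -273.7   58.1]
```

Call:
apply_moves(increments=[{"gripper": 60, "delta_pos": [4, 0.25, 0], "dr": [0, 0, 0]}, {"gripper": 60, "delta_pos": [4, 0, 0], "dr": [0, 0, 0]}, {"gripper": 60, "delta_pos": [3, 0, 0], "dr": [0, 0, 0]}, {"gripper": 60, "delta_pos": [1.7, 0, 0], "dr": [0, 0, 0]}, {"gripper": 60, "delta_pos": [0.9, 0, 0], "dr": [0, 0, 0]}])

```text
t: 16.23
ee_pos: [452.5, -231.2, 43.9]
orientation: [1.559, 0.942, -1.564]
ft_force: [0.4, 0.3, 0.0]
width: 52.4
```

Call:
apply_moves(increments=[{"gripper": 60, "delta_pos": [0, 0, 0], "dr": [0, 0, 0]}, {"gripper": 0, "delta_pos": [0, 0, 0], "dr": [0, 0, 0]}, {"gripper": 0, "delta_pos": [0, 0, 0], "dr": [0, 0, 0]}, {"gripper": 0, "delta_pos": [0, 0, 0], "dr": [0, 0, 0]}, {"gripper": 0, "delta_pos": [0, 0, 0], "dr": [0, 0, 0]}])

```text
t: 16.65
ee_pos: [455.6, -232.9, 48.4]
orientation: [1.562, 0.933, -1.56]
ft_force: [-0.8, -0.7, 0.4]
width: 29.5
```

Call:
apply_moves(increments=[{"gripper": 0, "delta_pos": [0, 0, 0], "dr": [0, 0, 0]}, {"gripper": 0, "delta_pos": [0, 0, 0], "dr": [0, 0, 0]}, {"gripper": 0, "delta_pos": [0, 0, 0], "dr": [0, 0, 0]}, {"gripper": 0, "delta_pos": [0, 0, 0], "dr": [0, 0, 0]}, {"gripper": 0, "delta_pos": [0, 0, 0], "dr": [0, 0, 0]}])

```text
t: 17.07
ee_pos: [455.3, -232.7, 48.0]
orientation: [1.562, 0.934, -1.561]
ft_force: [-0.7, 2.3, 7.1]
width: 21.6
```

Call:
apply_moves(increments=[{"gripper": 0, "delta_pos": [-1, 0, 0], "dr": [0, 0, 0]}, {"gripper": 0, "delta_pos": [-3, 0, 0], "dr": [0, 0, 0]}, {"gripper": 0, "delta_pos": [-4, 0, 0], "dr": [0, 0, 0]}, {"gripper": 0, "delta_pos": [-4, 0, 0], "dr": [0, 0, 0]}, {"gripper": 0, "delta_pos": [-3, 0, 0], "dr": [0, 0, 0]}])

```text
t: 17.48
ee_pos: [455.0, -232.6, 200.6]
orientation: [1.562, 0.933, -1.56]
ft_force: [0.8, 0.1, -1.8]
width: 20.9
```

```bash
python3 -c "
from h import *
go(575,70,190,7)"
```

```text
t 17.48 pos [ 455.  -232.6  200.6] yaw -28.19 w 20.9 F [ 0.8  0.1 -1.8]
 shift cm [  1.05  -3.72 -32.34] rows 8 per row [ 0.13 -0.47 -4.04]
 tilt fix (tool) [-0.     0.    -0.002]
 turn ax -0.614 rows 6 per -0.102
 shift after turn [  1.05  15.59 -28.57]
```

Call:
apply_moves(increments=[{"gripper": 0, "delta_pos": [0.1, -0.46, -4], "dr": [0, 0, 0]}, {"gripper": 0, "delta_pos": [0.1, -0.46, -4], "dr": [0, 0, 0]}, {"gripper": 0, "delta_pos": [0.1, -0.46, -4], "dr": [0, 0, 0]}, {"gripper": 0, "delta_pos": [0.1, -0.46, -4], "dr": [0, 0, 0]}, {"gripper": 0, "delta_pos": [0.1, -0.46, -4], "dr": [0, 0, 0]}])

```text
t: 17.9
ee_pos: [529.1, -43.6, 193.0]
orientation: [1.562, 0.934, -1.561]
ft_force: [0.9, -0.0, -1.2]
width: 21.3
```

Call:
apply_moves(increments=[{"gripper": 0, "delta_pos": [0.1, -0.46, -4], "dr": [0, 0, 0]}, {"gripper": 0, "delta_pos": [0.1, -0.46, -4], "dr": [0, 0, 0]}, {"gripper": 0, "delta_pos": [0.1, -0.46, -4], "dr": [0, 0, 0]}, {"gripper": 0, "delta_pos": [0, 0, 0], "dr": [-0.1, 0, 0]}, {"gripper": 0, "delta_pos": [0, 0, 0], "dr": [-0.1, 0, 0]}])

```text
t: 18.32
ee_pos: [573.8, 69.5, 189.5]
orientation: [1.415, 1.061, -1.415]
ft_force: [-1.0, -0.7, -0.7]
width: 21.4
```

Call:
apply_moves(increments=[{"gripper": 0, "delta_pos": [0, 0, 0], "dr": [-0.1, 0, 0]}, {"gripper": 0, "delta_pos": [0, 0, 0], "dr": [-0.1, 0, 0]}, {"gripper": 0, "delta_pos": [0, 0, 0], "dr": [-0.1, 0, 0]}, {"gripper": 0, "delta_pos": [0, 0, 0], "dr": [-0.11, 0, 0]}, {"gripper": 0, "delta_pos": [0, 0, 0], "dr": [0, 0, 0]}])

```text
t: 18.73
ee_pos: [573.2, 67.0, 189.6]
orientation: [1.119, 1.265, -1.119]
ft_force: [0.6, 0.4, -1.6]
width: 21.1
```

```bash
python3 - <<'E'
from h import *
go(575,70,108,7)
d=cap('wrist'); c=cloud(d); k=c.reshape(-1,3); k=k[(np.abs(k[:,2]-118)<5)&(np.abs(k[:,0]-570)<50)&(np.abs(k[:,1]-116)<30)]
print('rotor top',np.nanmedian(k,0),len(k))
E
```

```text
t 18.73 pos [573.2  67.  189.6] yaw 6.99 w 21.1 F [ 0.6  0.4 -1.6]
 shift cm [ 8.16  0.22 -0.28] rows 2 per row [ 4.08  0.11 -0.14]
 tilt fix (tool) [-0.  0.  0.]
 turn ax -0.0 rows 1 per -0.0
 shift after turn [ 8.16  0.22 -0.28]
rotor top [569.06400757 116.44929731 117.85646828] 918
```

Call:
apply_moves(increments=[{"gripper": 0, "delta_pos": [3, 0.1, 0], "dr": [0, 0, 0]}, {"gripper": 0, "delta_pos": [3, 0, 0], "dr": [0, 0, 0]}, {"gripper": 0, "delta_pos": [1, 0, 0], "dr": [0, 0, 0]}, {"gripper": 0, "delta_pos": [0.5, 0, 0], "dr": [0, 0, 0]}, {"gripper": 0, "delta_pos": [0.2, 0, 0], "dr": [0, 0, 0]}])

```text
t: 19.2
ee_pos: [574.2, 67.1, 111.8]
orientation: [1.122, 1.263, -1.124]
ft_force: [-0.7, -0.4, -1.6]
width: 21.0
```

Call:
apply_moves(increments=[{"gripper": 0, "delta_pos": [0.1, 0, 0], "dr": [0, 0, 0]}, {"gripper": 0, "delta_pos": [0.1, 0, 0], "dr": [0, 0, 0]}, {"gripper": 0, "delta_pos": [0.1, 0, 0], "dr": [0, 0, 0]}, {"gripper": 0, "delta_pos": [0.1, 0, 0], "dr": [0, 0, 0]}, {"gripper": 0, "delta_pos": [0, 0, 0], "dr": [0, 0, 0]}])

```text
t: 19.62
ee_pos: [574.8, 67.1, 108.7]
orientation: [1.122, 1.262, -1.121]
ft_force: [0.1, 0.2, -1.6]
width: 21.4
```

Call:
apply_moves(increments=[{"gripper": 0, "delta_pos": [0.1, 0, 0], "dr": [0, 0, 0]}, {"gripper": 0, "delta_pos": [0.05, 0, 0], "dr": [0, 0, 0]}, {"gripper": 0, "delta_pos": [0, 0, 0], "dr": [0, 0, 0]}, {"gripper": 0, "delta_pos": [0, 0, 0], "dr": [0, 0, 0]}, {"gripper": 0, "delta_pos": [0, 0, 0], "dr": [0, 0, 0]}])

```text
t: 20.03
ee_pos: [574.8, 67.1, 107.9]
orientation: [1.122, 1.262, -1.121]
ft_force: [-3.2, -0.5, 9.4]
width: 21.4
```

Call:
apply_moves(increments=[{"gripper": 60, "delta_pos": [0, 0, 0], "dr": [0, 0, 0]}, {"gripper": 60, "delta_pos": [0, 0, 0], "dr": [0, 0, 0]}, {"gripper": 60, "delta_pos": [0, 0, 0], "dr": [0, 0, 0]}, {"gripper": 60, "delta_pos": [0, 0, 0], "dr": [0, 0, 0]}, {"gripper": 60, "delta_pos": [0, 0, 0], "dr": [0, 0, 0]}])

```text
t: 20.45
ee_pos: [574.5, 67.1, 106.6]
orientation: [1.122, 1.263, -1.122]
ft_force: [0.3, -0.6, -0.4]
width: 50.5
```

Call:
apply_moves(increments=[{"gripper": 60, "delta_pos": [-1, 0, 0], "dr": [0, 0, 0]}, {"gripper": 60, "delta_pos": [-3, 0, 0], "dr": [0, 0, 0]}, {"gripper": 60, "delta_pos": [-3, 0, 0], "dr": [0, 0, 0]}, {"gripper": 60, "delta_pos": [-2, 0, 0], "dr": [0, 0, 0]}, {"gripper": 60, "delta_pos": [0, 0, 0], "dr": [0, 0, 0]}])

```text
t: 20.87
ee_pos: [577.3, 67.4, 201.8]
orientation: [1.126, 1.257, -1.116]
ft_force: [0.5, -1.2, 0.1]
width: 52.5
```

```bash
python3 - <<'E'
from h import *
go(430,-272,182,-28.2)
d=cap('top'); c=cloud(d)
# rotor tops near rack: look for where R3 is
for z,name in((58,'rack'),(118,'plate')):
    n,l,st,ce=cv2.connectedComponentsWithStats((np.abs(c[...,2]-z)<6).astype(np.uint8))
    for i in range(1,n):
        if st[i,4]>15:
            p=np.nanmedian(c[l==i],0)
            if 300<p[0]<700 and -400<p[1]<200: print(name,ce[i].round(),st[i,4],p.round(1))
E
```

```text
t 20.87 pos [577.3  67.4 201.8] yaw 6.76 w 52.5 F [ 0.5 -1.2  0.1]
 shift cm [  1.84 -18.64  31.97] rows 10 per row [ 0.18 -1.86  3.2 ]
 tilt fix (tool) [-0.     0.    -0.008]
 turn ax 0.61 rows 6 per 0.102
 shift after turn [ 1.84  3.04 36.88]
rack [385. 163.] 27 [ 638.8 -262.1   59.4]
rack [349. 211.] 32 [ 496.5 -151.9   60.3]
rack [392. 235.] 53 [ 427.1 -272.4   57.4]
rack [422. 250.] 49 [ 386.4 -353.9   59.7]
```

Call:
apply_moves(increments=[{"gripper": 60, "delta_pos": [0.1, -1.85, 3.2], "dr": [0, 0, 0]}, {"gripper": 60, "delta_pos": [0.1, -1.85, 3.2], "dr": [0, 0, 0]}, {"gripper": 60, "delta_pos": [0.1, -1.85, 3.2], "dr": [0, 0, 0]}, {"gripper": 60, "delta_pos": [0.1, -1.85, 3.2], "dr": [0, 0, 0]}, {"gripper": 60, "delta_pos": [0.1, -1.85, 3.2], "dr": [0, 0, 0]}])

```text
t: 21.33
ee_pos: [499.7, -103.7, 190.5]
orientation: [1.121, 1.265, -1.123]
ft_force: [0.3, -1.4, -0.7]
width: 52.7
```

Call:
apply_moves(increments=[{"gripper": 60, "delta_pos": [0.1, -1.85, 3.2], "dr": [0, 0, 0]}, {"gripper": 60, "delta_pos": [0.1, -1.85, 3.2], "dr": [0, 0, 0]}, {"gripper": 60, "delta_pos": [0.1, -1.85, 3.2], "dr": [0, 0, 0]}, {"gripper": 60, "delta_pos": [0.1, -1.85, 3.2], "dr": [0, 0, 0]}, {"gripper": 60, "delta_pos": [0.1, -1.85, 3.2], "dr": [0, 0, 0]}])

```text
t: 21.75
ee_pos: [426.7, -273.5, 185.6]
orientation: [1.122, 1.265, -1.122]
ft_force: [0.3, -0.0, -0.9]
width: 52.6
```

Call:
apply_moves(increments=[{"gripper": 60, "delta_pos": [0, 0, 0], "dr": [0.1, 0, 0]}, {"gripper": 60, "delta_pos": [0, 0, 0], "dr": [0.1, 0, 0]}, {"gripper": 60, "delta_pos": [0, 0, 0], "dr": [0.1, 0, 0]}, {"gripper": 60, "delta_pos": [0, 0, 0], "dr": [0.1, 0, 0]}, {"gripper": 60, "delta_pos": [0, 0, 0], "dr": [0.1, 0, 0]}])

```text
t: 22.17
ee_pos: [427.5, -272.2, 185.5]
orientation: [1.488, 1.003, -1.49]
ft_force: [0.1, 0.6, 0.3]
width: 52.8
```

Call:
apply_moves(increments=[{"gripper": 60, "delta_pos": [0, 0, 0], "dr": [0.1, 0, 0]}, {"gripper": 60, "delta_pos": [0, 0, 0], "dr": [0, 0, 0]}, {"gripper": 60, "delta_pos": [0, 0, 0], "dr": [0, 0, 0]}, {"gripper": 60, "delta_pos": [0, 0, 0], "dr": [0, 0, 0]}, {"gripper": 60, "delta_pos": [0, 0, 0], "dr": [0, 0, 0]}])

```text
t: 22.58
ee_pos: [428.2, -272.3, 186.3]
orientation: [1.553, 0.943, -1.554]
ft_force: [0.0, 0.7, 0.5]
width: 52.7
```

```bash
python3 - <<'E'
from h import *
d=cap('wrist'); go(429,-272.5,47,-28.2)
c=cloud(d)
n,l,st,ce=cv2.connectedComponentsWithStats(((np.abs(c[...,2]-58)<3)).astype(np.uint8))
for i in range(1,n):
    if st[i,4]>150: print(ce[i].round(),st[i,4],np.nanmedian(c[l==i],0).round(1))
E
```

```text
t 22.63 pos [ 428.3 -272.4  186.4] yaw -27.53 w 52.4 F [-0.9 -0.2 -0.5]
 shift cm [13.94  0.07 -0.02] rows 4 per row [ 3.49  0.02 -0.  ]
 tilt fix (tool) [ 0. -0.  0.]
 turn ax 0.012 rows 1 per 0.012
 shift after turn [13.94  0.07 -0.02]
[287.  20.] 575 [ 494.4 -153.8   60.3]
[528.  67.] 269 [ 637.5 -263.6   58. ]
[469. 203.] 331 [ 565.2 -340.9   58.1]
[283. 206.] 521 [ 428.2 -274.    57.9]
[282. 297.] 151 [ 389.2 -348.6   58.3]
```

Call:
apply_moves(increments=[{"gripper": 60, "delta_pos": [4, 0, 0], "dr": [0, 0, 0]}, {"gripper": 60, "delta_pos": [4, 0, 0], "dr": [0, 0, 0]}, {"gripper": 60, "delta_pos": [3, 0, 0], "dr": [0, 0, 0]}, {"gripper": 60, "delta_pos": [2, 0, 0], "dr": [0, 0, 0]}, {"gripper": 60, "delta_pos": [0.9, 0, 0], "dr": [0, 0, 0]}])

```text
t: 23.05
ee_pos: [426.9, -271.4, 44.9]
orientation: [1.553, 0.946, -1.557]
ft_force: [-0.5, 0.2, -0.1]
width: 52.7
```

Call:
apply_moves(increments=[{"gripper": 60, "delta_pos": [0, 0, 0], "dr": [0, 0, 0]}, {"gripper": 0, "delta_pos": [0, 0, 0], "dr": [0, 0, 0]}, {"gripper": 0, "delta_pos": [0, 0, 0], "dr": [0, 0, 0]}, {"gripper": 0, "delta_pos": [0, 0, 0], "dr": [0, 0, 0]}, {"gripper": 0, "delta_pos": [0, 0, 0], "dr": [0, 0, 0]}])

```text
t: 23.47
ee_pos: [429.3, -273.0, 49.0]
orientation: [1.555, 0.939, -1.553]
ft_force: [0.2, 0.9, -0.9]
width: 29.6
```

Call:
apply_moves(increments=[{"gripper": 0, "delta_pos": [0, 0, 0], "dr": [0, 0, 0]}, {"gripper": 0, "delta_pos": [0, 0, 0], "dr": [0, 0, 0]}, {"gripper": 0, "delta_pos": [0, 0, 0], "dr": [0, 0, 0]}, {"gripper": 0, "delta_pos": [0, 0, 0], "dr": [0, 0, 0]}, {"gripper": 0, "delta_pos": [0, 0, 0], "dr": [0, 0, 0]}])

```text
t: 23.88
ee_pos: [429.2, -272.9, 48.5]
orientation: [1.555, 0.939, -1.554]
ft_force: [-0.5, 0.2, 6.8]
width: 21.3
```

Call:
apply_moves(increments=[{"gripper": 0, "delta_pos": [-1, 0, 0], "dr": [0, 0, 0]}, {"gripper": 0, "delta_pos": [-3, 0, 0], "dr": [0, 0, 0]}, {"gripper": 0, "delta_pos": [-4, 0, 0], "dr": [0, 0, 0]}, {"gripper": 0, "delta_pos": [-4, 0, 0], "dr": [0, 0, 0]}, {"gripper": 0, "delta_pos": [-3, 0, 0], "dr": [0, 0, 0]}])

```text
t: 24.3
ee_pos: [428.5, -272.5, 200.9]
orientation: [1.555, 0.94, -1.554]
ft_force: [0.8, 0.1, -1.1]
width: 21.1
```

```bash
python3 - <<'E'
from h import *
go(580,19,190,7)
d=cap('top'); save(d['img'],'t2',(150,130,480,300),2.4)
E
```

```text
t 24.3 pos [ 428.5 -272.5  200.9] yaw -27.62 w 21.1 F [ 0.8  0.1 -1.1]
 shift cm [  1.08  -0.09 -32.85] rows 9 per row [ 0.12 -0.01 -3.65]
 tilt fix (tool) [ 0.     0.    -0.001]
 turn ax -0.604 rows 6 per -0.101
 shift after turn [  1.08  18.59 -27.09]
```

View pics/t2.png

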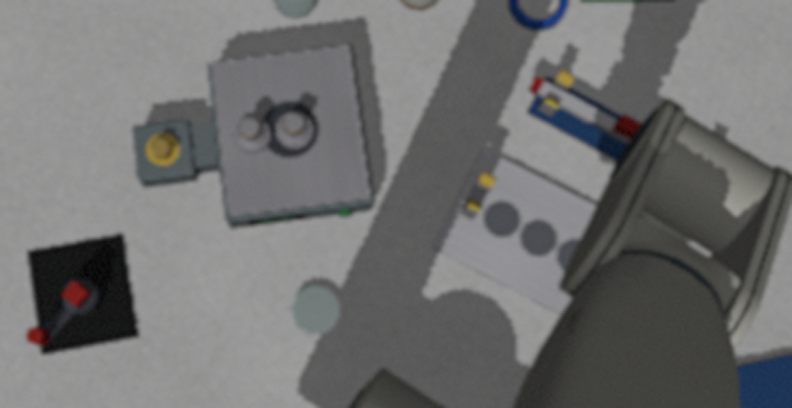

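Two rotors stand on the plate at (253,130), (297,125); third is in the hand.

Call:
apply_moves(increments=[{"gripper": 0, "delta_pos": [0.1, 0, -3.6], "dr": [0, 0, 0]}, {"gripper": 0, "delta_pos": [0.1, 0, -3.6], "dr": [0, 0, 0]}, {"gripper": 0, "delta_pos": [0.1, 0, -3.6], "dr": [0, 0, 0]}, {"gripper": 0, "delta_pos": [0.1, 0, -3.6], "dr": [0, 0, 0]}, {"gripper": 0, "delta_pos": [0.1, 0, -3.6], "dr": [0, 0, 0]}])

```text
t: 24.77
ee_pos: [511.9, -111.4, 192.9]
orientation: [1.555, 0.941, -1.555]
ft_force: [0.7, 0.2, -1.6]
width: 21.5
```

Call:
apply_moves(increments=[{"gripper": 0, "delta_pos": [0.1, 0, -3.6], "dr": [0, 0, 0]}, {"gripper": 0, "delta_pos": [0.1, 0, -3.6], "dr": [0, 0, 0]}, {"gripper": 0, "delta_pos": [0.1, 0, -3.6], "dr": [0, 0, 0]}, {"gripper": 0, "delta_pos": [0.1, 0, -3.6], "dr": [0, 0, 0]}, {"gripper": 0, "delta_pos": [0, 0, 0], "dr": [-0.1, 0, 0]}])

```text
t: 25.18
ee_pos: [580.9, 19.5, 188.9]
orientation: [1.485, 1.005, -1.481]
ft_force: [0.8, -0.3, -1.0]
width: 21.2
```

Call:
apply_moves(increments=[{"gripper": 0, "delta_pos": [0, 0, 0], "dr": [-0.1, 0, 0]}, {"gripper": 0, "delta_pos": [0, 0, 0], "dr": [-0.1, 0, 0]}, {"gripper": 0, "delta_pos": [0, 0, 0], "dr": [-0.1, 0, 0]}, {"gripper": 0, "delta_pos": [0, 0, 0], "dr": [-0.1, 0, 0]}, {"gripper": 0, "delta_pos": [0, 0, 0], "dr": [-0.1, 0, 0]}])

```text
t: 25.6
ee_pos: [578.0, 14.7, 188.6]
orientation: [1.118, 1.266, -1.119]
ft_force: [0.2, 0.2, -1.3]
width: 21.1
```

```bash
python3 - <<'E'
from h import *
go(580,19,108.5,7)
d=cap('wrist'); c=cloud(d)
n,l,st,ce=cv2.connectedComponentsWithStats(((np.abs(c[...,2]-118)<4)).astype(np.uint8))
for i in range(1,n):
    if st[i,4]>100: print(ce[i].round(),st[i,4],np.nanmedian(c[l==i],0).round(1))
E
```

```text
t 25.6 pos [578.   14.7 188.6] yaw 7.06 w 21.1 F [ 0.2  0.2 -1.3]
 shift cm [ 8.01  0.26 -0.4 ] rows 2 per row [ 4.01  0.13 -0.2 ]
 tilt fix (tool) [ 0.    -0.     0.001]
 turn ax 0.001 rows 1 per 0.001
 shift after turn [ 8.01  0.26 -0.4 ]
[288.  63.] 1120 [569.1 116.  117.8]
[286. 150.] 918 [573.9  65.5 117.8]
[516. 384.] 383 [768.4 -85.9 117.9]
```

Call:
apply_moves(increments=[{"gripper": 0, "delta_pos": [3, 0.1, -0.3], "dr": [0, 0, 0]}, {"gripper": 0, "delta_pos": [3, 0, 0], "dr": [0, 0, 0]}, {"gripper": 0, "delta_pos": [1, 0, 0], "dr": [0, 0, 0]}, {"gripper": 0, "delta_pos": [0.5, 0, 0], "dr": [0, 0, 0]}, {"gripper": 0, "delta_pos": [0.2, 0, 0], "dr": [0, 0, 0]}])

```text
t: 26.07
ee_pos: [578.9, 17.7, 111.2]
orientation: [1.122, 1.263, -1.124]
ft_force: [0.1, 0.4, -1.1]
width: 21.2
```

Call:
apply_moves(increments=[{"gripper": 0, "delta_pos": [0.1, 0, 0], "dr": [0, 0, 0]}, {"gripper": 0, "delta_pos": [0.1, 0, 0], "dr": [0, 0, 0]}, {"gripper": 0, "delta_pos": [0.1, 0, 0], "dr": [0, 0, 0]}, {"gripper": 0, "delta_pos": [0, 0, 0], "dr": [0, 0, 0]}, {"gripper": 0, "delta_pos": [0, 0, 0], "dr": [0, 0, 0]}])

```text
t: 26.48
ee_pos: [579.6, 17.7, 109.3]
orientation: [1.122, 1.262, -1.121]
ft_force: [-0.4, -0.3, -1.1]
width: 21.3
```

Call:
apply_moves(increments=[{"gripper": 0, "delta_pos": [0.1, 0, 0], "dr": [0, 0, 0]}, {"gripper": 0, "delta_pos": [0.05, 0, 0], "dr": [0, 0, 0]}, {"gripper": 0, "delta_pos": [0, 0, 0], "dr": [0, 0, 0]}, {"gripper": 0, "delta_pos": [0, 0, 0], "dr": [0, 0, 0]}, {"gripper": 0, "delta_pos": [0, 0, 0], "dr": [0, 0, 0]}])

```text
t: 26.9
ee_pos: [579.9, 17.7, 108.4]
orientation: [1.122, 1.262, -1.121]
ft_force: [-1.8, 0.1, 7.9]
width: 21.5
```

Call:
apply_moves(increments=[{"gripper": 60, "delta_pos": [0, 0, 0], "dr": [0, 0, 0]}, {"gripper": 60, "delta_pos": [0, 0, 0], "dr": [0, 0, 0]}, {"gripper": 60, "delta_pos": [0, 0, 0], "dr": [0, 0, 0]}, {"gripper": 60, "delta_pos": [0, 0, 0], "dr": [0, 0, 0]}, {"gripper": 60, "delta_pos": [0, 0, 0], "dr": [0, 0, 0]}])

```text
t: 27.32
ee_pos: [579.2, 17.7, 107.1]
orientation: [1.122, 1.263, -1.122]
ft_force: [0.4, 0.4, -0.1]
width: 50.8
```

Call:
apply_moves(increments=[{"gripper": 60, "delta_pos": [-1, 0, 0], "dr": [0, 0, 0]}, {"gripper": 60, "delta_pos": [-3, 0, 0], "dr": [0, 0, 0]}, {"gripper": 60, "delta_pos": [-4, 0, 0], "dr": [0, 0, 0]}, {"gripper": 60, "delta_pos": [-4, 0, 0], "dr": [0, 0, 0]}, {"gripper": 60, "delta_pos": [-2, 0, 0], "dr": [0, 0, 0]}])

```text
t: 27.73
ee_pos: [581.1, 17.8, 252.6]
orientation: [1.124, 1.258, -1.118]
ft_force: [1.3, -0.4, -0.5]
width: 52.7
```

```bash
python3 - <<'E'
from h import *
go(545,140,250,7)
d=cap('wrist'); c=cloud(d)
n,l,st,ce=cv2.connectedComponentsWithStats(((np.abs(c[...,2]-118)<4)).astype(np.uint8))
for i in range(1,n):
    if st[i,4]>100: print(ce[i].round(),st[i,4],np.nanmedian(c[l==i],0).round(1))
d=cap('top'); c=cloud(d)
E
```

```text
t 27.73 pos [581.1  17.8 252.6] yaw 6.76 w 52.7 F [ 1.3 -0.4 -0.5]
 shift cm [  0.24  -2.14 -12.56] rows 4 per row [ 0.06 -0.54 -3.14]
 tilt fix (tool) [ 0.     0.001 -0.006]
 turn ax -0.004 rows 1 per -0.004
 shift after turn [  0.24  -2.09 -12.57]
[280.  77.] 655 [569.  116.  117.7]
[279. 145.] 565 [573.8  65.4 117.8]
[278. 203.] 505 [578.8  17.  117.8]
```

Call:
apply_moves(increments=[{"gripper": 60, "delta_pos": [1.5, -0.1, -3.3], "dr": [0, 0, 0]}, {"gripper": 60, "delta_pos": [1.5, -0.1, -3.3], "dr": [0, 0, 0]}, {"gripper": 60, "delta_pos": [1.5, -0.1, -3.3], "dr": [0, 0, 0]}, {"gripper": 60, "delta_pos": [1.5, -0.1, -3.3], "dr": [0, 0, 0]}, {"gripper": 60, "delta_pos": [0, 0, 0], "dr": [0, 0, 0]}])

```text
t: 28.25
ee_pos: [556.4, 152.1, 183.5]
orientation: [1.116, 1.269, -1.124]
ft_force: [0.7, -0.3, -0.8]
width: 52.5
```

Call:
apply_moves(increments=[{"gripper": 60, "delta_pos": [0, 0, 0], "dr": [0, 0, 0]}, {"gripper": 60, "delta_pos": [0, 0, 0], "dr": [0, 0, 0]}, {"gripper": 60, "delta_pos": [0, 0, 0], "dr": [0, 0, 0]}, {"gripper": 60, "delta_pos": [0, 0, 0], "dr": [0, 0, 0]}, {"gripper": 60, "delta_pos": [0, 0, 0], "dr": [0, 0, 0]}])

```text
t: 28.67
ee_pos: [560.3, 147.3, 187.7]
orientation: [1.123, 1.261, -1.122]
ft_force: [0.4, -0.4, 0.4]
width: 52.8
```

```bash
python3 - <<'E'
from h import *
go(382,322,180,51.3)
d=cap('wrist'); u,v=proj(d,[[556,223.6,72]])[0]; print(u,v)
u,v=int(u),int(v); x0,y0=max(u-50,0),max(v-45,0); print(x0,y0); save(d['img'],'hex',(x0,y0,x0+100,y0+80),7)
E
```

```text
t 28.67 pos [560.3 147.3 187.7] yaw 6.67 w 52.8 F [ 0.4 -0.4  0.4]
 shift cm [  0.75 -15.68 -19.42] rows 7 per row [ 0.11 -2.24 -2.77]
 tilt fix (tool) [ 0.    -0.    -0.001]
 turn ax -0.779 rows 7 per -0.111
 shift after turn [  0.75   2.48 -24.83]
288.09178267826763 108.36177040762574
238 63
```

View pics/hex.png

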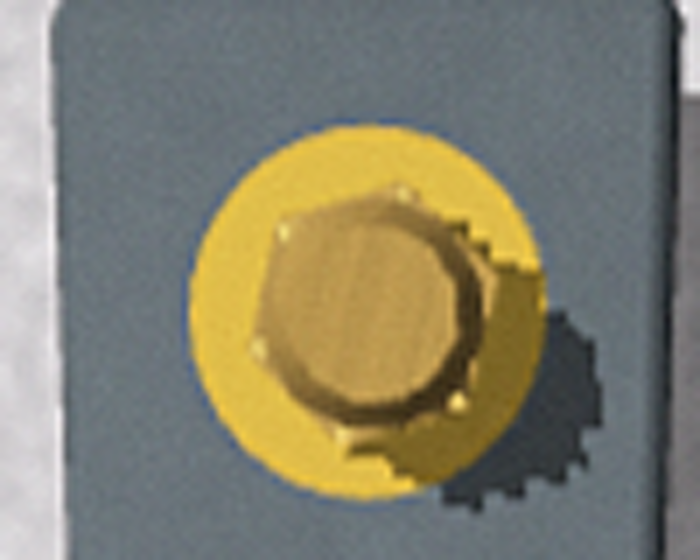

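Hex corners: (402,190), (283,232), (258,350), (345,437), (458,402); yellow disc centre (368,312).

```bash
python3 - <<'E'
from h import *
d=load('wrist'); s=lambda L:(np.array(L)+.5)/7-.5+[238,63]
P=at_z(d,s([(402,190),(283,232),(258,350),(345,437),(458,402)]),68)[:,:2]
from scipy.optimize import least_squares
k=np.arange(5)
f=lambda p:(P-(p[:2]+p[2]*np.c_[np.cos(p[3]+k*np.pi/3),np.sin(p[3]+k*np.pi/3)])).ravel()
a0=np.arctan2(*(P[0]-P.mean(0))[::-1])
r=least_squares(f,[*P.mean(0),14,a0]);print(r.x,r.cost,'corner deg',np.degrees(r.x[3])%60,'flat',(np.degrees(r.x[3])+30)%60)
print('disc',at_z(d,s([(368,312)]),51),'top',at_z(d,s([(358,303)]),72))
c=cloud(d); 
for u,v in[(362,305),(220,312),(120,300)]:
    a,b=np.int32(s((u,v)));print(np.nanmedian(c[b-2:b+3,a-2:a+3].reshape(-1,3),0).round(1))
k=c.reshape(-1,3);m=(np.abs(k[:,2]-72)<1.5)&(np.hypot(k[:,0]-556,k[:,1]-222)<14);print('hextop',k[m].mean(0))
E
```

```text
[557.987555   224.30756573  12.73207029   1.45741211] 0.11078728117747756 corner deg 23.503562672193922 flat 53.50356267219392
disc [[557.8844417  224.77026654  51.        ]] top [[556.23705286 225.38905528  72.        ]]
[556.5 225.3  72. ]
[541.4 223.   50.8]
[529.4 223.1  50. ]
hextop [557.72731267 224.79468271  71.78432287]
```

Call:
apply_moves(increments=[{"gripper": 60, "delta_pos": [-0.3, -2.3, -3], "dr": [0, 0, 0]}, {"gripper": 60, "delta_pos": [-0.3, -2.3, -3], "dr": [0, 0, 0]}, {"gripper": 60, "delta_pos": [-0.3, -2.3, -3], "dr": [0, 0, 0]}, {"gripper": 60, "delta_pos": [-0.3, -2.3, -3], "dr": [0, 0, 0]}, {"gripper": 60, "delta_pos": [-0.2, -2.2, -3], "dr": [0, 0, 0]}])

```text
t: 29.13
ee_pos: [428.0, 284.4, 201.8]
orientation: [1.124, 1.262, -1.122]
ft_force: [0.1, 0.3, 0.3]
width: 52.8
```

Call:
apply_moves(increments=[{"gripper": 60, "delta_pos": [0, 0, 0], "dr": [-0.11, 0, 0]}, {"gripper": 60, "delta_pos": [0, 0, 0], "dr": [-0.11, 0, 0]}, {"gripper": 60, "delta_pos": [0, 0, 0], "dr": [-0.11, 0, 0]}, {"gripper": 60, "delta_pos": [0, 0, 0], "dr": [-0.11, 0, 0]}, {"gripper": 60, "delta_pos": [0, 0, 0], "dr": [-0.11, 0, 0]}])

```text
t: 29.55
ee_pos: [429.2, 283.7, 201.6]
orientation: [0.701, 1.454, -0.7]
ft_force: [0.3, 0.0, 0.4]
width: 52.4
```

Call:
apply_moves(increments=[{"gripper": 60, "delta_pos": [0, 0, 0], "dr": [-0.11, 0, 0]}, {"gripper": 60, "delta_pos": [0, 0, 0], "dr": [-0.12, 0, 0]}, {"gripper": 60, "delta_pos": [0, 0, 0], "dr": [0, 0, 0]}, {"gripper": 60, "delta_pos": [0, 0, 0], "dr": [0, 0, 0]}, {"gripper": 60, "delta_pos": [0, 0, 0], "dr": [0, 0, 0]}])

```text
t: 29.97
ee_pos: [429.1, 283.7, 201.4]
orientation: [0.53, 1.505, -0.529]
ft_force: [0.3, 0.3, -0.2]
width: 52.8
```

```bash
python3 - <<'E'
from h import *
go(382,322,180,51.3)
d=cap('wrist'); u,v=proj(d,[[382,322,69]])[0]; print(u,v)
u,v=int(u),int(v); x0,y0=max(u-80,0),max(v-75,0); print(x0,y0); save(d['img'],'crank',(x0,y0,x0+160,y0+130),4.5)
E
```

```text
t 29.97 pos [429.1 283.7 201.4] yaw 51.23 w 52.8 F [ 0.3  0.3 -0.2]
 shift cm [ 2.14  0.03 -6.07] rows 2 per row [ 1.07  0.02 -3.04]
 tilt fix (tool) [ 0.  0. -0.]
 turn ax -0.001 rows 1 per -0.001
 shift after turn [ 2.14  0.04 -6.07]
281.7381947972436 129.62617172633685
201 54
```

View pics/crank.png

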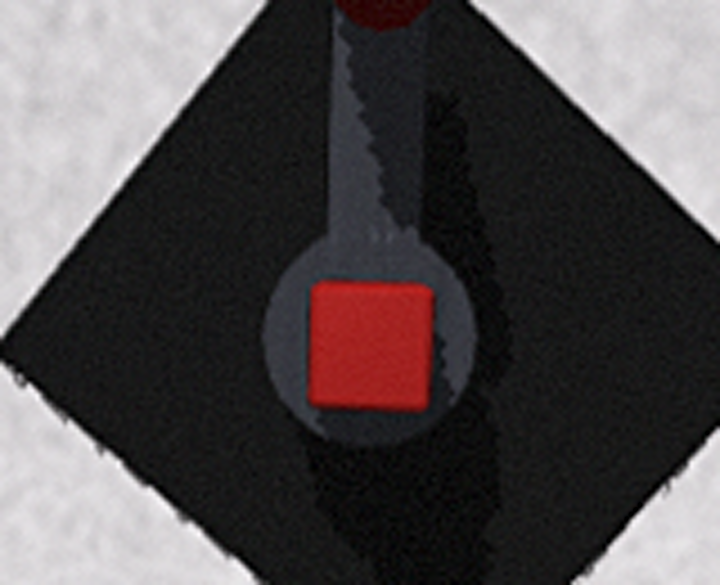

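Grip corners (312,282), (433,286), (429,411), (309,406); arm runs straight up in the picture.

```bash
python3 - <<'E'
from h import *
d=load('wrist'); s=lambda L:(np.array(L)+.5)/4.5-.5+[201,54]
P=at_z(d,s([(312,282),(433,286),(429,411),(309,406)]),69)[:,:2]; print(P.round(1),P.mean(0))
A=lambda a,b:np.degrees(np.arctan2(b[1]-a[1],b[0]-a[0]))
print(A(P[0],P[1]),A(P[3],P[2]),A(P[3],P[0]),A(P[2],P[1]))
L=at_z(d,s([(333,60),(329,230)]),39);r=at_z(d,s([(428,60),(420,240)]),39);print('arm',A(L[1],L[0]),A(r[1],r[0]))
c=P.mean(0);
k=cloud(d).reshape(-1,3);m=(np.abs(k[:,2]-69)<2.5)&(np.hypot(*(k[:,:2]-c).T)<18);print(k[m].mean(0),m.sum())
E
```

```text
[[368.3 321.2]
 [382.  337.1]
 [398.4 323.4]
 [384.4 307.4]] [383.26728851 322.25681566]
49.382291227768114 48.86601881262466 139.29457958835454 140.0346222135628
arm 139.4884376392447 139.15008992167824
[382.9452179  322.18338663  68.71799155] 769
```

Call:
apply_moves(increments=[{"gripper": 60, "delta_pos": [0, 0, 0], "dr": [0.032, 0, 0]}, {"gripper": 60, "delta_pos": [0, -0.1, -3], "dr": [0, 0, 0]}, {"gripper": 60, "delta_pos": [0, 0, -3], "dr": [0, 0, 0]}, {"gripper": 60, "delta_pos": [3, 0, 0], "dr": [0, 0, 0]}, {"gripper": 60, "delta_pos": [3, 0, 0], "dr": [0, 0, 0]}])

```text
t: 30.43
ee_pos: [382.9, 323.9, 142.2]
orientation: [0.555, 1.497, -0.548]
ft_force: [-0.1, 0.1, -0.2]
width: 52.3
```

Call:
apply_moves(increments=[{"gripper": 60, "delta_pos": [3, 0, 0], "dr": [0, 0, 0]}, {"gripper": 60, "delta_pos": [2, 0, 0], "dr": [0, 0, 0]}, {"gripper": 60, "delta_pos": [0, 0, 0], "dr": [0, 0, 0]}, {"gripper": 60, "delta_pos": [0, 0, 0], "dr": [0, 0, 0]}, {"gripper": 60, "delta_pos": [0, 0, 0], "dr": [0, 0, 0]}])

```text
t: 30.85
ee_pos: [383.2, 322.4, 92.1]
orientation: [0.553, 1.499, -0.551]
ft_force: [-0.4, 0.2, -0.5]
width: 52.8
```

```bash
python3 - <<'E'
from h import *
go(383.2,322.2,51,49.4)
E
```

```text
t 30.85 pos [383.2 322.4  92.1] yaw 49.56 w 52.8 F [-0.4  0.2 -0.5]
 shift cm [ 4.11 -0.02  0.01] rows 2 per row [ 2.06 -0.01  0.01]
 tilt fix (tool) [ 0.     0.    -0.001]
 turn ax 0.003 rows 1 per 0.003
 shift after turn [ 4.11 -0.02  0.01]
```

Call:
apply_moves(increments=[{"gripper": 60, "delta_pos": [2, 0, 0], "dr": [0, 0, 0]}, {"gripper": 60, "delta_pos": [1.5, 0, 0], "dr": [0, 0, 0]}, {"gripper": 60, "delta_pos": [0.5, 0, 0], "dr": [0, 0, 0]}, {"gripper": 60, "delta_pos": [0, 0, 0], "dr": [0, 0, 0]}, {"gripper": 0, "delta_pos": [0, 0, 0], "dr": [0, 0, 0]}])

```text
t: 31.27
ee_pos: [383.2, 322.4, 52.2]
orientation: [0.553, 1.499, -0.551]
ft_force: [-0.4, -1.3, 0.3]
width: 48.7
```

Call:
apply_moves(increments=[{"gripper": 0, "delta_pos": [0, 0, 0], "dr": [0, 0, 0]}, {"gripper": 0, "delta_pos": [0, 0, 0], "dr": [0, 0, 0]}, {"gripper": 0, "delta_pos": [0, 0, 0], "dr": [0, 0, 0]}, {"gripper": 0, "delta_pos": [0, 0, 0], "dr": [0, 0, 0]}, {"gripper": 0, "delta_pos": [0, 0, 0], "dr": [0, 0, 0]}])

```text
t: 31.68
ee_pos: [383.0, 322.3, 51.6]
orientation: [0.552, 1.499, -0.551]
ft_force: [0.3, -1.0, 3.5]
width: 21.9
```

Call:
apply_moves(increments=[{"gripper": 0, "delta_pos": [0, 0, 0], "dr": [0, 0, 0]}, {"gripper": 0, "delta_pos": [0, 0, 0], "dr": [0, 0, 0]}, {"gripper": 0, "delta_pos": [0, 0, 0], "dr": [0, 0, 0]}, {"gripper": 0, "delta_pos": [0, 0, 0], "dr": [0, 0, 0]}, {"gripper": 0, "delta_pos": [0, 0, 0], "dr": [0, 0, 0]}])

```text
t: 32.1
ee_pos: [383.0, 322.3, 51.6]
orientation: [0.552, 1.499, -0.551]
ft_force: [0.8, 0.1, 5.2]
width: 21.7
```

```bash
python3 - <<'E'
from h import *
go(557.8,224.7,150,83.5)
E
```

```text
t 32.1 pos [383.  322.3  51.6] yaw 49.62 w 21.7 F [0.8 0.1 5.2]
 shift cm [-9.83  3.9  19.64] rows 6 per row [-1.64  0.65  3.27]
 tilt fix (tool) [ 0.     0.    -0.001]
 turn ax -0.591 rows 5 per -0.118
 shift after turn [-9.83 -7.71 18.48]
```

Call:
apply_moves(increments=[{"gripper": 0, "delta_pos": [-1, 0, 0], "dr": [0, 0, 0]}, {"gripper": 0, "delta_pos": [-3, 0, 0], "dr": [0, 0, 0]}, {"gripper": 0, "delta_pos": [-3, 0, 0], "dr": [0, 0, 0]}, {"gripper": 0, "delta_pos": [-3, 0, 0], "dr": [0, 0, 0]}, {"gripper": 0, "delta_pos": [0, 0, 0], "dr": [0, 0, 0]}])

```text
t: 32.52
ee_pos: [384.6, 323.6, 156.1]
orientation: [0.556, 1.496, -0.546]
ft_force: [1.2, 1.2, -2.7]
width: 21.9
```

Call:
apply_moves(increments=[{"gripper": 0, "delta_pos": [0, 0.65, 3.27], "dr": [0, 0, 0]}, {"gripper": 0, "delta_pos": [0, 0.65, 3.27], "dr": [0, 0, 0]}, {"gripper": 0, "delta_pos": [0, 0.65, 3.27], "dr": [0, 0, 0]}, {"gripper": 0, "delta_pos": [0, 0.65, 3.27], "dr": [0, 0, 0]}, {"gripper": 0, "delta_pos": [0, 0.65, 3.27], "dr": [0, 0, 0]}])

```text
t: 32.93
ee_pos: [528.4, 239.4, 150.1]
orientation: [0.55, 1.501, -0.553]
ft_force: [0.4, 1.1, -3.8]
width: 22.0
```

Call:
apply_moves(increments=[{"gripper": 0, "delta_pos": [0, 0.65, 3.27], "dr": [0, 0, 0]}, {"gripper": 0, "delta_pos": [0, 0, 0], "dr": [-0.118, 0, 0]}, {"gripper": 0, "delta_pos": [0, 0, 0], "dr": [-0.118, 0, 0]}, {"gripper": 0, "delta_pos": [0, 0, 0], "dr": [-0.118, 0, 0]}, {"gripper": 0, "delta_pos": [0, 0, 0], "dr": [-0.118, 0, 0]}])

```text
t: 33.35
ee_pos: [556.3, 223.8, 149.7]
orientation: [0.178, 1.566, -0.18]
ft_force: [0.9, 0.3, -3.3]
width: 21.9
```

Call:
apply_moves(increments=[{"gripper": 0, "delta_pos": [0, 0, 0], "dr": [-0.118, 0, 0]}, {"gripper": 0, "delta_pos": [0, 0, 0], "dr": [0, 0, 0]}, {"gripper": 0, "delta_pos": [0, 0, 0], "dr": [0, 0, 0]}, {"gripper": 0, "delta_pos": [0, 0, 0], "dr": [0, 0, 0]}, {"gripper": 0, "delta_pos": [0, 0, 0], "dr": [0, 0, 0]}])

```text
t: 33.77
ee_pos: [557.0, 224.5, 150.8]
orientation: [0.092, 1.569, -0.092]
ft_force: [-0.2, -0.7, -3.7]
width: 21.5
```

```bash
python3 - <<'E'
from h import *
go(557.8,224.7,122,83.5)
d=cap('wrist'); c=cloud(d); print('grip-top',[np.nanmedian(c[(np.abs(c[...,2]-z)<2)&(np.hypot(c[...,0]-557,c[...,1]-224)<16)],0) for z in (168,169,170)])
d=cap('top'); save(d['img'],'t3',(150,130,310,250),4.9); c=cloud(d)
n,l,st,ce=cv2.connectedComponentsWithStats(((np.abs(c[...,2]-118)<5)).astype(np.uint8))
for i in range(1,n):
    if st[i,4]>15: print(ce[i].round(),st[i,4],np.nanmedian(c[l==i],0).round(1))
E
```

```text
t 33.77 pos [557.  224.5 150.8] yaw 83.29 w 21.5 F [-0.2 -0.7 -3.7]
 shift cm [2.88 0.03 0.08] rows 1 per row [2.88 0.03 0.08]
 tilt fix (tool) [ 0.    -0.001  0.   ]
 turn ax -0.004 rows 1 per -0.004
 shift after turn [2.88 0.03 0.08]
grip-top [array([556.1112131 , 224.76316588, 168.01627507]), array([556.58979546, 224.67299112, 168.08731039]), array([556.87286821, 224.93091205, 168.45617778])]
[361.  74.] 38 [ 883.8 -188.2  118.3]
[388.  74.] 43 [ 883.8 -266.1  119.3]
[329.  75.] 16 [883.4 -97.3 117.5]
[ 33. 134.] 87 [710.1 737.6 118.4]
[ 12. 157.] 45 [646.7 788.  118.8]
[  2. 169.] 18 [611.9 812.8 117.6]
[289. 179.] 42 [578.1  19.4 117.3]
[253. 183.] 45 [567.6 119.3 117. ]
[272. 181.] 44 [572.1  68.1 117.1]
[ 29. 246.] 31 [400.  722.8 114.3]
[ 19. 254.] 16 [376.  745.6 114.3]
[ 35. 268.] 18 [340.8 701.5 114.2]
[  4. 275.] 48 [323.  776.8 115.5]
[ 17. 295.] 20 [269.2 743.1 113.8]
[  2. 314.] 18 [219.5 774.3 113.9]
[  3. 348.] 20 [133.6 761.5 113.7]
```

View pics/t3.png

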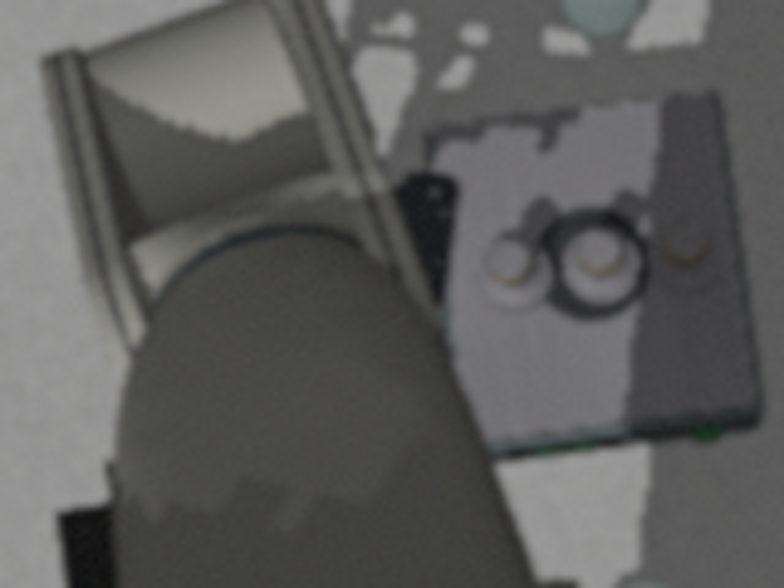

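All three rotors stand on the plate at (515,255), (600,250), (685,240); crank held over hex. Lowering.

Call:
apply_moves(increments=[{"gripper": 0, "delta_pos": [1, 0, 0.05], "dr": [0, 0, 0]}, {"gripper": 0, "delta_pos": [1, 0, 0], "dr": [0, 0, 0]}, {"gripper": 0, "delta_pos": [0.5, 0, 0], "dr": [0, 0, 0]}, {"gripper": 0, "delta_pos": [0.3, 0, 0], "dr": [0, 0, 0]}, {"gripper": 0, "delta_pos": [0.2, 0, 0], "dr": [0, 0, 0]}])

```text
t: 34.28
ee_pos: [557.3, 224.3, 120.1]
orientation: [0.09, 1.57, -0.091]
ft_force: [0.1, -0.2, -4.6]
width: 22.0
```

Call:
apply_moves(increments=[{"gripper": 0, "delta_pos": [0.2, 0, 0], "dr": [0, 0, 0]}, {"gripper": 0, "delta_pos": [0.2, 0, 0], "dr": [0, 0, 0]}, {"gripper": 0, "delta_pos": [0.1, 0, 0], "dr": [0, 0, 0]}, {"gripper": 0, "delta_pos": [0, 0, 0], "dr": [0, 0, 0]}, {"gripper": 0, "delta_pos": [0, 0, 0], "dr": [0, 0, 0]}])

```text
t: 34.7
ee_pos: [557.9, 224.6, 116.3]
orientation: [0.09, 1.569, -0.09]
ft_force: [-0.7, -0.2, -4.1]
width: 21.8
```

```bash
python3 - <<'E'
from h import *
go(557.8,224.7,98.6,83.5)
E
```

```text
t 34.7 pos [557.9 224.6 116.3] yaw 83.42 w 21.8 F [-0.7 -0.2 -4.1]
 shift cm [ 1.77  0.01 -0.01] rows 1 per row [ 1.77  0.01 -0.01]
 tilt fix (tool) [-0.  0. -0.]
 turn ax -0.001 rows 1 per -0.001
 shift after turn [ 1.77  0.01 -0.01]
```

Call:
apply_moves(increments=[{"gripper": 0, "delta_pos": [0.3, 0, 0], "dr": [0, 0, 0]}, {"gripper": 0, "delta_pos": [0.3, 0, 0], "dr": [0, 0, 0]}, {"gripper": 0, "delta_pos": [0.3, 0, 0], "dr": [0, 0, 0]}, {"gripper": 0, "delta_pos": [0, 0, 0], "dr": [0, 0, 0]}, {"gripper": 0, "delta_pos": [0, 0, 0], "dr": [0, 0, 0]}])

```text
t: 35.12
ee_pos: [557.5, 224.4, 106.8]
orientation: [0.09, 1.57, -0.09]
ft_force: [0.3, 0.6, -3.3]
width: 21.6
```

Call:
apply_moves(increments=[{"gripper": 0, "delta_pos": [0.3, 0, 0], "dr": [0, 0, 0]}, {"gripper": 0, "delta_pos": [0.3, 0, 0], "dr": [0, 0, 0]}, {"gripper": 0, "delta_pos": [0.1, 0, 0], "dr": [0, 0, 0]}, {"gripper": 0, "delta_pos": [0, 0, 0], "dr": [0, 0, 0]}, {"gripper": 0, "delta_pos": [0, 0, 0], "dr": [0, 0, 0]}])

```text
t: 35.53
ee_pos: [557.7, 224.5, 100.1]
orientation: [0.09, 1.569, -0.09]
ft_force: [0.4, 0.4, -3.5]
width: 22.0
```

Call:
apply_moves(increments=[{"gripper": 0, "delta_pos": [0.1, 0, 0], "dr": [0, 0, 0]}, {"gripper": 0, "delta_pos": [0.1, 0, 0], "dr": [0, 0, 0]}, {"gripper": 0, "delta_pos": [0, 0, 0], "dr": [0, 0, 0]}, {"gripper": 0, "delta_pos": [0, 0, 0], "dr": [0, 0, 0]}, {"gripper": 0, "delta_pos": [0, 0, 0], "dr": [0, 0, 0]}])

```text
t: 35.95
ee_pos: [558.0, 224.6, 98.6]
orientation: [0.09, 1.568, -0.09]
ft_force: [-0.8, -0.8, 2.3]
width: 21.9
```

Call:
apply_moves(increments=[{"gripper": 0, "delta_pos": [0, 0, 0], "dr": [0.08, 0, 0]}, {"gripper": 0, "delta_pos": [0, 0, 0], "dr": [0.08, 0, 0]}, {"gripper": 0, "delta_pos": [0, 0, 0], "dr": [0.08, 0, 0]}, {"gripper": 0, "delta_pos": [0, 0, 0], "dr": [0.08, 0, 0]}, {"gripper": 0, "delta_pos": [0, 0, 0], "dr": [0.08, 0, 0]}])

```text
t: 36.37
ee_pos: [557.9, 224.7, 98.6]
orientation: [0.406, 1.532, -0.406]
ft_force: [-1.0, 1.6, 2.8]
width: 21.8
```

```bash
python3 - <<'E'
from h import *
go(557.7,224.6,98.6,83.5); o=ctrl.get_obs(); print(o['moment'],o['qpos'])
E
```

```text
t 36.37 pos [557.9 224.7  98.6] yaw 60.34 w 21.8 F [-1.   1.6  2.8]
 shift cm [-0.   -0.02 -0.01] rows 1 per row [-0.   -0.02 -0.01]
 tilt fix (tool) [-0.  0. -0.]
 turn ax -0.404 rows 4 per -0.101
 shift after turn [-0.   -0.01 -0.01]
[0.0952383  0.30065151 0.49725797] [ 3.63182595e-01  5.63142101e-01  1.76124370e+00 -7.14437199e-05
  8.16822931e-01 -6.89930780e-01]
```

Call:
apply_moves(increments=[{"gripper": 0, "delta_pos": [0, 0, 0], "dr": [0.08, 0, 0]}, {"gripper": 0, "delta_pos": [0, 0, 0], "dr": [0.08, 0, 0]}, {"gripper": 0, "delta_pos": [0, 0, 0], "dr": [0.08, 0, 0]}, {"gripper": 0, "delta_pos": [0, 0, 0], "dr": [0.08, 0, 0]}, {"gripper": 0, "delta_pos": [0, 0, 0], "dr": [0.08, 0, 0]}])

```text
t: 36.78
ee_pos: [558.1, 225.1, 98.6]
orientation: [0.717, 1.449, -0.715]
ft_force: [0.3, 2.0, 0.2]
width: 22.1
```

Call:
apply_moves(increments=[{"gripper": 0, "delta_pos": [0, 0, 0], "dr": [0.08, 0, 0]}, {"gripper": 0, "delta_pos": [0, 0, 0], "dr": [0.08, 0, 0]}, {"gripper": 0, "delta_pos": [0, 0, 0], "dr": [0.08, 0, 0]}, {"gripper": 0, "delta_pos": [0, 0, 0], "dr": [0.08, 0, 0]}, {"gripper": 0, "delta_pos": [0, 0, 0], "dr": [0.08, 0, 0]}])

```text
t: 37.2
ee_pos: [558.5, 225.2, 98.6]
orientation: [1.022, 1.318, -1.019]
ft_force: [0.4, 2.4, 1.0]
width: 21.7
```

Call:
apply_moves(increments=[{"gripper": 0, "delta_pos": [0, 0, 0], "dr": [0.08, 0, 0]}, {"gripper": 0, "delta_pos": [0, 0, 0], "dr": [0.08, 0, 0]}, {"gripper": 0, "delta_pos": [0, 0, 0], "dr": [0.08, 0, 0]}, {"gripper": 0, "delta_pos": [0, 0, 0], "dr": [0.08, 0, 0]}, {"gripper": 0, "delta_pos": [0, 0, 0], "dr": [0.08, 0, 0]}])

```text
t: 37.62
ee_pos: [558.8, 225.3, 98.6]
orientation: [1.319, 1.135, -1.314]
ft_force: [1.2, 2.9, -1.6]
width: 21.7
```

```bash
python3 - <<'E'
from h import *
go(557.8,224.6,98.6,83.5); o=ctrl.get_obs(); print(o['moment'],o['qpos'][5])
d=cap('wrist'); c=cloud(d); 
d=cap('top'); c=cloud(d); k=c.reshape(-1,3); m=(np.abs(k[:,2]-86)<14)&(np.abs(k[:,0]-575)<60)&(np.abs(k[:,1]-60)<55); print('plate z',np.nanmedian(k[m],0))
E
```

```text
t 37.62 pos [558.8 225.3  98.6] yaw -8.41 w 21.7 F [ 1.2  2.9 -1.6]
 shift cm [ 0.   -0.09  0.09] rows 1 per row [ 0.   -0.09  0.09]
 tilt fix (tool) [-0.    -0.001 -0.002]
 turn ax -1.604 rows 14 per -0.115
 shift after turn [ 0.   -0.08 -0.09]
[ 0.44171501 -0.23194924  0.44852181] 0.5100564265812886
plate z [565.36162038  58.84370843  88.81304344]
```

Call:
apply_moves(increments=[{"gripper": 0, "delta_pos": [0, -0.05, 0.05], "dr": [0.08, 0, 0]}, {"gripper": 0, "delta_pos": [0, 0, 0], "dr": [0.08, 0, 0]}, {"gripper": 0, "delta_pos": [0, 0, 0], "dr": [0.08, 0, 0]}, {"gripper": 0, "delta_pos": [0, 0, 0], "dr": [0.08, 0, 0]}, {"gripper": 0, "delta_pos": [0, 0, 0], "dr": [0.08, 0, 0]}])

```text
t: 38.13
ee_pos: [559.1, 225.1, 98.7]
orientation: [1.602, 0.9, -1.593]
ft_force: [4.6, 4.4, -2.8]
width: 21.9
```

Call:
apply_moves(increments=[{"gripper": 0, "delta_pos": [0, 0, 0], "dr": [0.04, 0, 0]}, {"gripper": 0, "delta_pos": [0, 0, 0], "dr": [0.04, 0, 0]}, {"gripper": 0, "delta_pos": [0, 0, 0], "dr": [0.04, 0, 0]}, {"gripper": 0, "delta_pos": [0, 0, 0], "dr": [0.04, 0, 0]}, {"gripper": 0, "delta_pos": [0, 0, 0], "dr": [0, 0, 0]}])

```text
t: 38.55
ee_pos: [559.2, 225.0, 98.7]
orientation: [1.71, 0.79, -1.701]
ft_force: [4.4, 3.9, -3.3]
width: 22.0
```

```bash
python3 - <<'E'
from h import *
go(557.8,224.6,98.6,83.5); o=ctrl.get_obs(); print(o['moment'],o['qpos'][5])
d=cap('top'); c=cloud(d); k=c.reshape(-1,3); m=(np.abs(k[:,2]-91)<14)&(np.abs(k[:,0]-575)<60)&(np.abs(k[:,1]-60)<55); print('plate z',np.nanmedian(k[m],0))
E
```

```text
t 38.55 pos [559.2 225.   98.7] yaw -40.26 w 22.0 F [ 4.4  3.9 -3.3]
 shift cm [ 0.01 -0.08  0.12] rows 1 per row [ 0.01 -0.08  0.12]
 tilt fix (tool) [-0.    -0.004 -0.002]
 turn ax -2.16 rows 18 per -0.12
 shift after turn [ 0.01 -0.06 -0.14]
[ 0.70365663 -0.94532723  0.31816999] 1.0653569140712866
plate z [564.37331752  58.80947572  95.22814736]
```

Call:
apply_moves(increments=[{"gripper": 0, "delta_pos": [0, -0.05, 0.05], "dr": [0.04, 0, 0]}, {"gripper": 0, "delta_pos": [0, 0, 0], "dr": [0.04, 0, 0]}, {"gripper": 0, "delta_pos": [0, 0, 0], "dr": [0.04, 0, 0]}, {"gripper": 0, "delta_pos": [0, 0, 0], "dr": [0.04, 0, 0]}, {"gripper": 0, "delta_pos": [0, 0, 0], "dr": [0, 0, 0]}])

```text
t: 39.02
ee_pos: [559.2, 224.9, 98.7]
orientation: [1.816, 0.669, -1.804]
ft_force: [7.1, 3.1, -4.6]
width: 21.8
```

```bash
python3 - <<'E'
from h import *
go(557.8,224.6,98.6,83.5); o=ctrl.get_obs(); print(o['moment'],o['qpos'][5])
d=cap('top'); c=cloud(d); k=c.reshape(-1,3); m=(np.abs(k[:,2]-91)<14)&(np.abs(k[:,0]-575)<60)&(np.abs(k[:,1]-60)<55); print('plate z',np.nanmedian(k[m],0))
E
```

```text
t 39.02 pos [559.2 224.9  98.7] yaw -49.39 w 21.8 F [ 7.1  3.1 -4.6]
 shift cm [ 0.01 -0.06  0.13] rows 1 per row [ 0.01 -0.06  0.13]
 tilt fix (tool) [ 0.    -0.006 -0.002]
 turn ax -2.319 rows 20 per -0.116
 shift after turn [ 0.01 -0.05 -0.13]
[ 0.57711503 -1.36909734  0.54806362] 1.2253047097903236
plate z [563.38323174  61.32645757  96.62560364]
```

Call:
apply_moves(increments=[{"gripper": 0, "delta_pos": [0, 0, 0], "dr": [0.04, 0, 0]}, {"gripper": 0, "delta_pos": [0, 0, 0], "dr": [0.04, 0, 0]}, {"gripper": 0, "delta_pos": [0, 0, 0], "dr": [0, 0, 0]}, {"gripper": 0, "delta_pos": [0, 0, 0], "dr": [0, 0, 0]}, {"gripper": 0, "delta_pos": [0, 0, 0], "dr": [0, 0, 0]}])

```text
t: 39.48
ee_pos: [558.9, 224.6, 98.8]
orientation: [1.864, 0.607, -1.854]
ft_force: [6.0, 0.9, -2.4]
width: 22.6
```

```bash
python3 - <<'E'
from h import *
go(557.8,224.6,98.6,83.5); o=ctrl.get_obs(); print(o['moment'],o['qpos'][5])
d=cap('top'); c=cloud(d); k=c.reshape(-1,3); m=(np.abs(k[:,2]-91)<14)&(np.abs(k[:,0]-575)<60)&(np.abs(k[:,1]-60)<55); print('plate z',np.nanmedian(k[m],0))
d=cap('side'); save(d['img'],'s2',(190,180,350,300),5)
E
```

```text
t 39.48 pos [558.9 224.6  98.8] yaw -53.8 w 22.6 F [ 6.   0.9 -2.4]
 shift cm [ 0.02 -0.06  0.09] rows 1 per row [ 0.02 -0.06  0.09]
 tilt fix (tool) [-0.    -0.005 -0.002]
 turn ax -2.396 rows 20 per -0.12
 shift after turn [ 0.02 -0.02 -0.11]
[ 0.28559969 -1.10970863  0.87675362] 1.3027577393856393
plate z [563.52389649  61.33030624  96.84517717]
```

View pics/s2.png

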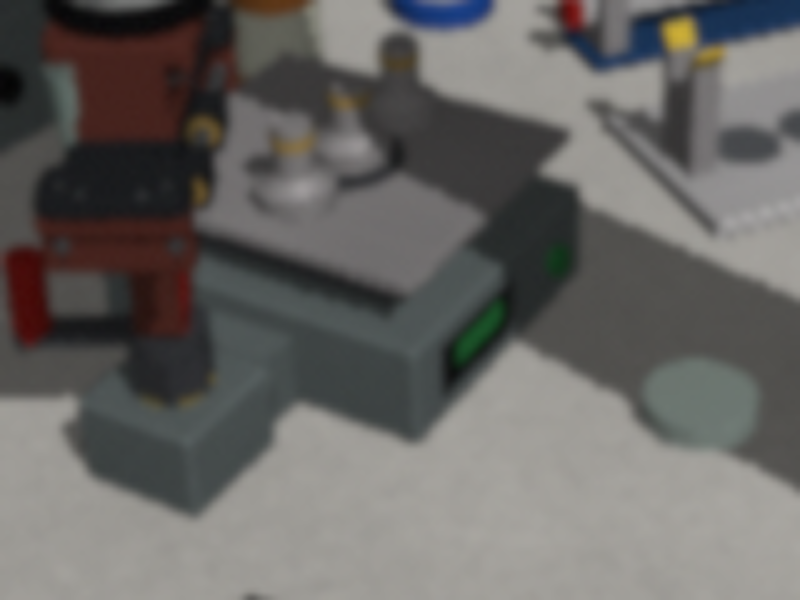

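At the stop: torque rose to 0.88 Nm with the plate unmoved (96.8 mm), crank seated, rotors upright. Backing off slightly and lifting off.

Call:
apply_moves(increments=[{"gripper": 0, "delta_pos": [0, 0, 0.05], "dr": [-0.05, 0, 0]}, {"gripper": 0, "delta_pos": [0, 0, 0], "dr": [-0.05, 0, 0]}, {"gripper": 0, "delta_pos": [0, 0, 0], "dr": [-0.04, 0, 0]}, {"gripper": 0, "delta_pos": [0, 0, 0], "dr": [0, 0, 0]}, {"gripper": 0, "delta_pos": [0, 0, 0], "dr": [0, 0, 0]}])

```text
t: 40.0
ee_pos: [558.7, 224.4, 98.8]
orientation: [1.776, 0.716, -1.765]
ft_force: [6.4, 2.5, -3.1]
width: 21.8
```

```bash
python3 - <<'E'
from h import *
go(557.8,224.6,98.6,-46); o=ctrl.get_obs(); print(o['moment'],o['qpos'][5])
E
```

```text
t 40.0 pos [558.7 224.4  98.8] yaw -45.91 w 21.8 F [ 6.4  2.5 -3.1]
 shift cm [ 0.02 -0.08  0.05] rows 1 per row [ 0.02 -0.08  0.05]
 tilt fix (tool) [ 0.    -0.005 -0.003]
 turn ax 0.002 rows 1 per 0.002
 shift after turn [ 0.02 -0.08  0.05]
[ 0.23969117 -1.35844375  0.03550569] 1.1638309949677905
```

Call:
apply_moves(increments=[{"gripper": 0, "delta_pos": [0, 0.05, -0.07], "dr": [0, 0, 0]}, {"gripper": 0, "delta_pos": [0, 0, 0], "dr": [0, 0, 0]}, {"gripper": 0, "delta_pos": [-0.2, 0, 0], "dr": [0, 0, 0]}, {"gripper": 0, "delta_pos": [-0.2, 0, 0], "dr": [0, 0, 0]}, {"gripper": 0, "delta_pos": [-0.2, 0, 0], "dr": [0, 0, 0]}])

```text
t: 40.42
ee_pos: [556.8, 223.0, 100.1]
orientation: [1.769, 0.716, -1.771]
ft_force: [14.0, 1.1, -45.8]
width: 21.7
```

Call:
apply_moves(increments=[{"gripper": 0, "delta_pos": [-0.5, 0, 0], "dr": [0, 0, 0]}, {"gripper": 0, "delta_pos": [-0.5, 0, 0], "dr": [0, 0, 0]}, {"gripper": 0, "delta_pos": [-0.5, 0, 0], "dr": [0, 0, 0]}, {"gripper": 0, "delta_pos": [-1, 0, 0], "dr": [0, 0, 0]}, {"gripper": 0, "delta_pos": [-2, 0, 0], "dr": [0, 0, 0]}])

```text
t: 40.83
ee_pos: [554.0, 222.3, 145.8]
orientation: [1.763, 0.716, -1.779]
ft_force: [-0.4, -0.4, -2.9]
width: 21.6
```

```bash
python3 - <<'E'
from h import *
d=cap('top'); c=cloud(d); k=c.reshape(-1,3); m=(np.abs(k[:,2]-91)<14)&(np.abs(k[:,0]-575)<60)&(np.abs(k[:,1]-60)<55); print('plate z',np.nanmedian(k[m],0))
go(389,326,150,49.4); o=ctrl.get_obs(); print(o['moment'],o['qpos'])
E
```

```text
plate z [563.71593706  61.28838926  95.9995834 ]
t 40.88 pos [557.1 223.6 151.3] yaw -45.98 w 21.7 F [ 0.2 -0.1 -0.4]
 shift cm [  0.13 -19.04   4.97] rows 5 per row [ 0.03 -3.81  0.99]
 tilt fix (tool) [0. 0. 0.]
 turn ax -1.665 rows 14 per -0.119
 shift after turn [  0.13  -3.16 -19.42]
[-0.02621151 -0.06995766  0.01761067] [ 3.61941944e-01  4.86635396e-01  1.74023724e+00 -8.67990647e-05
  9.15218608e-01  1.16451386e+00]
```

```bash
python3 - <<'E'
from h import *
d=cap('wrist'); a=d['img'][150:420,100:460]; e=cap('side')['img'][120:310,190:370]
a=cv2.resize(a,(480,360)); e=cv2.resize(e,(341,360)); 
cv2.imwrite('pics/w6.png',np.hstack([a,e])[:,:,::-1] if 0 else np.hstack([a,e])[:,:,::-1].copy())
o=ctrl.get_obs(); print(o['ft_force'],o['width'])
E
```

```text
[ 0.2145506  -0.77294296 -3.52441123] 21.733813248400327
```

View pics/w6.png

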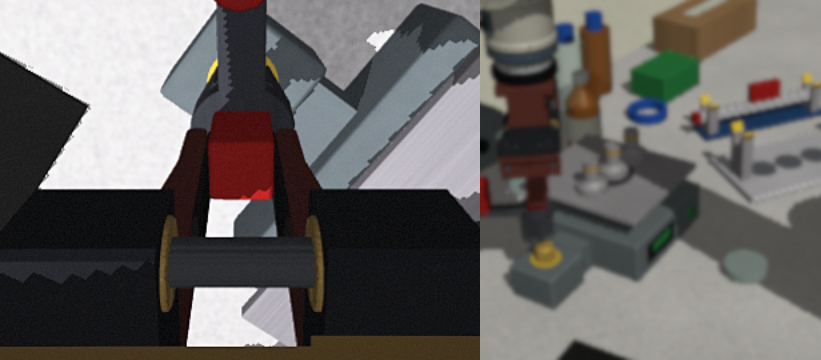

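Crank is in the jaws and off the hex (side panel shows the bare brass hex). Carrying it to the mat.

Call:
apply_moves(increments=[{"gripper": 0, "delta_pos": [0, -3.8, 1], "dr": [0, 0, 0]}, {"gripper": 0, "delta_pos": [0, -3.8, 1], "dr": [0, 0, 0]}, {"gripper": 0, "delta_pos": [0, -3.8, 1], "dr": [0, 0, 0]}, {"gripper": 0, "delta_pos": [0, -3.8, 1], "dr": [0, 0, 0]}, {"gripper": 0, "delta_pos": [0, -3.8, 1], "dr": [0, 0, 0]}])

```text
t: 41.4
ee_pos: [386.8, 325.9, 148.2]
orientation: [1.77, 0.715, -1.774]
ft_force: [0.6, 0.8, -3.8]
width: 21.9
```

Call:
apply_moves(increments=[{"gripper": 0, "delta_pos": [0, 0, 0], "dr": [0, 0, 0]}, {"gripper": 0, "delta_pos": [2, 0, 0], "dr": [0, 0, 0]}, {"gripper": 0, "delta_pos": [2, 0, 0], "dr": [0, 0, 0]}, {"gripper": 0, "delta_pos": [2, 0, 0], "dr": [0, 0, 0]}, {"gripper": 0, "delta_pos": [1, 0, 0], "dr": [0, 0, 0]}])

```text
t: 41.82
ee_pos: [387.6, 324.9, 76.7]
orientation: [1.768, 0.715, -1.775]
ft_force: [-0.3, -0.8, -3.2]
width: 21.9
```

Call:
apply_moves(increments=[{"gripper": 0, "delta_pos": [0.5, 0, 0], "dr": [0, 0, 0]}, {"gripper": 0, "delta_pos": [0.3, 0, 0], "dr": [0, 0, 0]}, {"gripper": 0, "delta_pos": [0.3, 0, 0], "dr": [0, 0, 0]}, {"gripper": 0, "delta_pos": [0, 0, 0], "dr": [0, 0, 0]}, {"gripper": 0, "delta_pos": [0, 0, 0], "dr": [0, 0, 0]}])

```text
t: 42.23
ee_pos: [389.6, 326.2, 68.7]
orientation: [1.773, 0.715, -1.771]
ft_force: [0.5, 0.2, -3.9]
width: 21.7
```

```bash
python3 - <<'E'
from h import *
go(388,326,51.6,-46); P=cloud(cap('side'))
E
```

```text
t 42.23 pos [389.6 326.2  68.7] yaw -46.07 w 21.7 F [ 0.5  0.2 -3.9]
 shift cm [ 1.71 -0.09  0.13] rows 1 per row [ 1.71 -0.09  0.13]
 tilt fix (tool) [-0.    -0.001 -0.   ]
 turn ax -0.001 rows 1 per -0.001
 shift after turn [ 1.71 -0.09  0.13]
```

Call:
apply_moves(increments=[{"gripper": 0, "delta_pos": [0.3, 0, 0], "dr": [0, 0, 0]}, {"gripper": 0, "delta_pos": [0.3, 0, 0], "dr": [0, 0, 0]}, {"gripper": 0, "delta_pos": [0.3, 0, 0], "dr": [0, 0, 0]}, {"gripper": 0, "delta_pos": [0, 0, 0], "dr": [0, 0, 0]}, {"gripper": 0, "delta_pos": [0, 0, 0], "dr": [0, 0, 0]}])

```text
t: 42.7
ee_pos: [389.0, 325.9, 58.9]
orientation: [1.772, 0.715, -1.773]
ft_force: [-1.0, 0.3, -3.1]
width: 21.5
```

Call:
apply_moves(increments=[{"gripper": 0, "delta_pos": [0.2, 0, 0], "dr": [0, 0, 0]}, {"gripper": 0, "delta_pos": [0.2, 0, 0], "dr": [0, 0, 0]}, {"gripper": 0, "delta_pos": [0.1, 0, 0], "dr": [0, 0, 0]}, {"gripper": 0, "delta_pos": [0, 0, 0], "dr": [0, 0, 0]}, {"gripper": 0, "delta_pos": [0, 0, 0], "dr": [0, 0, 0]}])

```text
t: 43.12
ee_pos: [390.8, 327.5, 56.8]
orientation: [1.777, 0.717, -1.768]
ft_force: [-3.6, -0.4, 23.7]
width: 21.9
```

Call:
apply_moves(increments=[{"gripper": 0, "delta_pos": [0.1, 0, 0], "dr": [0, 0, 0]}, {"gripper": 0, "delta_pos": [0.1, 0, 0], "dr": [0, 0, 0]}, {"gripper": 0, "delta_pos": [0, 0, 0], "dr": [0, 0, 0]}, {"gripper": 0, "delta_pos": [0, 0, 0], "dr": [0, 0, 0]}, {"gripper": 0, "delta_pos": [0, 0, 0], "dr": [0, 0, 0]}])

```text
t: 43.53
ee_pos: [391.3, 328.0, 56.2]
orientation: [1.778, 0.717, -1.767]
ft_force: [-6.7, -2.5, 40.3]
width: 21.4
```

Call:
apply_moves(increments=[{"gripper": 0, "delta_pos": [-0.1, 0, 0], "dr": [0, 0, 0]}, {"gripper": 0, "delta_pos": [-0.1, 0, 0], "dr": [0, 0, 0]}, {"gripper": 0, "delta_pos": [-0.1, 0, 0], "dr": [0, 0, 0]}, {"gripper": 0, "delta_pos": [0, 0, 0], "dr": [0, 0, 0]}, {"gripper": 0, "delta_pos": [0, 0, 0], "dr": [0, 0, 0]}])

```text
t: 43.95
ee_pos: [390.3, 327.0, 56.2]
orientation: [1.775, 0.716, -1.77]
ft_force: [-0.3, 1.1, 12.0]
width: 22.0
```

Call:
apply_moves(increments=[{"gripper": 0, "delta_pos": [-0.05, 0, 0], "dr": [0, 0, 0]}, {"gripper": 0, "delta_pos": [0, 0, 0], "dr": [0, 0, 0]}, {"gripper": 50, "delta_pos": [0, 0, 0], "dr": [0, 0, 0]}, {"gripper": 50, "delta_pos": [0, 0, 0], "dr": [0, 0, 0]}, {"gripper": 50, "delta_pos": [0, 0, 0], "dr": [0, 0, 0]}])

```text
t: 44.37
ee_pos: [388.4, 325.4, 55.2]
orientation: [1.77, 0.714, -1.774]
ft_force: [-1.1, -0.2, 0.5]
width: 38.3
```

Call:
apply_moves(increments=[{"gripper": 60, "delta_pos": [0, 0, 0], "dr": [0, 0, 0]}, {"gripper": 60, "delta_pos": [0, 0, 0], "dr": [0, 0, 0]}, {"gripper": 60, "delta_pos": [0, 0, 0], "dr": [0, 0, 0]}, {"gripper": 60, "delta_pos": [0, 0, 0], "dr": [0, 0, 0]}, {"gripper": 60, "delta_pos": [-1, 0, 0], "dr": [0, 0, 0]}])

```text
t: 44.78
ee_pos: [388.1, 325.2, 64.6]
orientation: [1.769, 0.714, -1.775]
ft_force: [-0.2, -0.3, -0.4]
width: 52.5
```

Call:
apply_moves(increments=[{"gripper": 60, "delta_pos": [-2, 0, 0], "dr": [0, 0, 0]}, {"gripper": 60, "delta_pos": [-3, 0, 0], "dr": [0, 0, 0]}, {"gripper": 60, "delta_pos": [-4, 0, 0], "dr": [0, 0, 0]}, {"gripper": 60, "delta_pos": [-4, 0, 0], "dr": [0, 0, 0]}, {"gripper": 60, "delta_pos": [-4, 0, 0], "dr": [0, 0, 0]}])

```text
t: 45.2
ee_pos: [388.6, 325.6, 238.1]
orientation: [1.772, 0.715, -1.772]
ft_force: [0.3, 1.5, -0.2]
width: 52.7
```

Call:
apply_moves(increments=[{"gripper": 60, "delta_pos": [-2, 3, 2], "dr": [0, 0, 0]}, {"gripper": 60, "delta_pos": [0, 3, 2], "dr": [0, 0, 0]}, {"gripper": 60, "delta_pos": [0, 3, 2], "dr": [0, 0, 0]}, {"gripper": 60, "delta_pos": [0, 3, 2], "dr": [0, 0, 0]}, {"gripper": 60, "delta_pos": [0, 3, 2], "dr": [0, 0, 0]}])

```text
t: 45.62
ee_pos: [421.0, 147.1, 256.8]
orientation: [1.773, 0.715, -1.77]
ft_force: [0.8, -0.8, 0.2]
width: 52.7
```

Call:
apply_moves(increments=[{"gripper": 60, "delta_pos": [0, 3, 2], "dr": [0, 0, 0]}, {"gripper": 60, "delta_pos": [0, 3, 2], "dr": [0, 0, 0]}, {"gripper": 60, "delta_pos": [0, 3, 2], "dr": [0, 0, 0]}, {"gripper": 60, "delta_pos": [0, 0, 0], "dr": [0, 0, 0]}, {"gripper": 60, "delta_pos": [0, 0, 0], "dr": [0, 0, 0]}])

```text
t: 46.03
ee_pos: [440.5, 40.6, 256.3]
orientation: [1.775, 0.712, -1.774]
ft_force: [0.9, 0.1, -0.8]
width: 52.7
```

```bash
python3 - <<'E'
from h import *
o=ctrl.get_obs(); print(o['t'],o['ee_pos'],o['ft_force'])
d=cap('top'); save(d['img'],'t4',(140,110,480,300),2.35); c=cloud(d)
def comp(z,tol,lo,hi,name,mn=15):
    n,l,st,ce=cv2.connectedComponentsWithStats((np.abs(c[...,2]-z)<tol).astype(np.uint8))
    for i in range(1,n):
        if st[i,4]>mn:
            p=np.nanmedian(c[l==i],0)
            if lo[0]<p[0]<hi[0] and lo[1]<p[1]<hi[1]: print(name,ce[i].round(),st[i,4],p.round(1))
comp(143,6,(480,-30),(680,180),'rotor')
comp(69,6,(300,250),(480,420),'grip')
k=c.reshape(-1,3); m=(np.abs(k[:,2]-91)<14)&(np.abs(k[:,0]-575)<60)&(np.abs(k[:,1]-60)<55); print('plate z',np.nanmedian(k[m],0))
im=d['img'].astype(int); red=(im[...,0]>110)&(im[...,1]<70)&(c[...,0]<480)&(c[...,0]>280)&(c[...,1]>250)&(c[...,1]<420)
n,l,st,ce=cv2.connectedComponentsWithStats(red.astype(np.uint8))
for i in range(1,n):
    if st[i,4]>8: print('red',ce[i].round(1),st[i,4],np.nanmedian(c[l==i],0).round(1))
E
```

```text
46.0333 [440.48012002  40.56993541 256.33916857] [ 0.91658652  0.10761223 -0.77745592]
grip [178. 249.] 59 [390.2 331.4  69.6]
plate z [617.51353011  61.38726522  95.69712866]
red [161.5 232.7] 14 [434.8 376.8  80.6]
red [178.1 249.5] 30 [388.9 331.3  68.9]
```

View pics/t4.png

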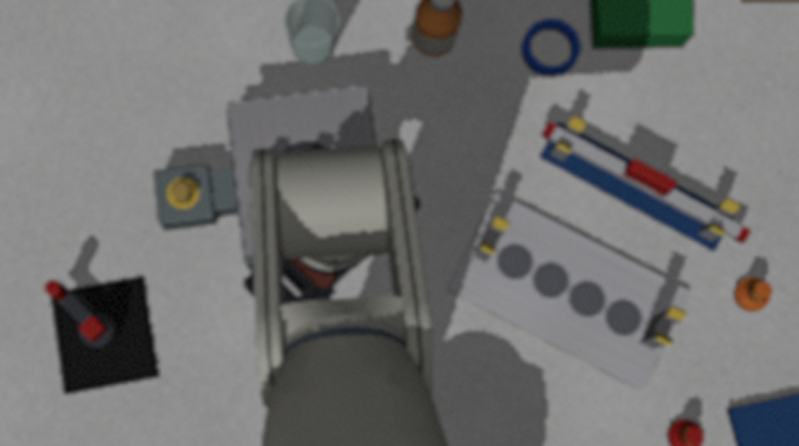

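Crank stands upright on the mat ((93,327), grip top z 69); bar in the rest; rack empty. Moving the arm clear to check the plate.

Call:
apply_moves(increments=[{"gripper": 60, "delta_pos": [0, 3, 2.5], "dr": [0, 0, 0]}, {"gripper": 60, "delta_pos": [0, 3, 2.5], "dr": [0, 0, 0]}, {"gripper": 60, "delta_pos": [0, 3, 2.5], "dr": [0, 0, 0]}, {"gripper": 60, "delta_pos": [0, 2.5, 2.8], "dr": [0, 0, 0]}, {"gripper": 60, "delta_pos": [0, 2.5, 2.8], "dr": [0, 0, 0]}])

```text
t: 46.5
ee_pos: [443.4, -149.6, 256.0]
orientation: [1.771, 0.717, -1.77]
ft_force: [0.9, -0.8, 0.5]
width: 52.8
```

Call:
apply_moves(increments=[{"gripper": 60, "delta_pos": [0, 2.5, 2.8], "dr": [0, 0, 0]}, {"gripper": 60, "delta_pos": [0, 2.5, 2.8], "dr": [0, 0, 0]}, {"gripper": 60, "delta_pos": [0, 0, 0], "dr": [0, 0, 0]}, {"gripper": 60, "delta_pos": [0, 0, 0], "dr": [0, 0, 0]}, {"gripper": 60, "delta_pos": [0, 0, 0], "dr": [0, 0, 0]}])

```text
t: 46.92
ee_pos: [437.7, -223.0, 255.6]
orientation: [1.772, 0.716, -1.772]
ft_force: [-0.5, 0.3, -0.5]
width: 52.7
```

```bash
cat > chk.py <<'E'
from h import *
o=ctrl.get_obs(); print(o['t'],o['ee_pos'],o['ft_force'])
d=cap('top'); save(d['img'],'t5',(215,130,315,230),6); c=cloud(d)
n,l,st,ce=cv2.connectedComponentsWithStats((np.abs(c[...,2]-142)<6).astype(np.uint8))
for i in range(1,n):
    p=np.nanmedian(c[l==i],0)
    if st[i,4]>15 and 470<p[0]<690 and -40<p[1]<180:
        q=p[:2]-[575,71]; a=np.radians(7); print('rotor',st[i,4],p.round(1),'lift xy',(q@[np.cos(a),np.sin(a)]).round(),(q@[-np.sin(a),np.cos(a)]).round())
k=c.reshape(-1,3)
for z,nm in((96,'now'),):
    m=(np.abs(k[:,2]-z)<8)&(np.abs(k[:,0]-575)<60)&(np.abs(k[:,1]-60)<55); print('plate z',np.nanmedian(k[m],0),m.sum())
E
python3 chk.py
```

```text
46.9167 [ 437.70937464 -223.01621349  255.58301335] [-0.52264111  0.28874339 -0.45273142]
rotor 52 [577.3  19.6 141.5] lift xy -4.0 -51.0
rotor 52 [572.4  66.2 141.8] lift xy -3.0 -4.0
rotor 52 [567.6 118.  141.3] lift xy -2.0 48.0
plate z [563.05636745  61.25704314  95.87147947] 1218
```

View pics/t5.png

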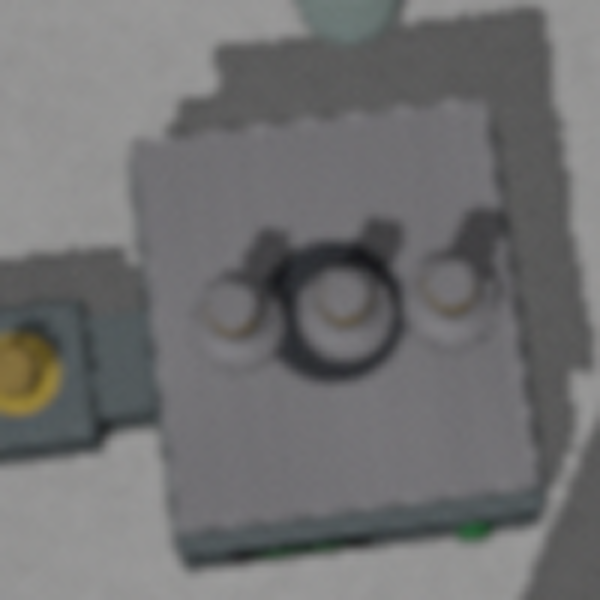

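```bash
python3 - <<'E'
from h import *
for i in range(2):
    d=cap('top'); c=cloud(d); k=c.reshape(-1,3)
    m=(np.abs(k[:,2]-91)<14)&(np.abs(k[:,0]-575)<60)&(np.abs(k[:,1]-60)<55); print('plate z',np.nanmedian(k[m],0))
    for x0,x1 in((500,545),(600,650)):
        m=(np.abs(k[:,2]-91)<14)&(k[:,0]>x0)&(k[:,0]<x1)&(np.abs(k[:,1]-70)<55); print(x0,np.nanmedian(k[m][:,2]),m.sum())
m=(np.abs(k[:,0]-250)<60)&(np.abs(k[:,1]-0)<80); print('bench',np.nanmedian(k[m][:,2]))
im=d['img'].astype(int); 
m=(np.abs(c[...,2]-46)<6)&(c[...,0]>480)&(c[...,0]<660)&(c[...,1]<-210)&(im.min(2)>140)
print('bar',m.sum(),np.nanmedian(c[m],0)); print(cv2.minAreaRect(c[m][:,:2].astype(np.float32)))
E
```

```text
plate z [562.53043952  61.35611284  95.76396944]
500 95.51926381528561 612
600 95.50329511829636 653
plate z [564.86161945  61.24486941  95.77285715]
500 95.43248988795762 612
600 95.37075261578184 653
bench 794.1597852844621
bar 1 [ 633.92203212 -241.59985077   41.1859015 ]
((633.9220581054688, -241.599853515625), (0.0, 0.0), 0.0)
```

```bash
python3 -c "
from h import *
print(ctrl.close_job())"
```

```text
the job is handed in; nothing more can be done
None
```

I completed every step and handed the job in at about 47 s of the 210 s. No verdict comes back, so what follows is from my own checks.

**What was done:**
- Lifted the bar level and laid it in the rest. Close-up measurement put its top at 46 mm and its angle at 59.8°, against about 59.9° for the rest.
- Stood all three rotors on the lift plate. The fourth place in the rack was an empty mark.
- Seated the crank and wound it clockwise until the torque rose to about 0.9 Nm and the plate stopped rising.
- Stood the crank back on the mat.

**Last checks:**
- **Rotors:** upright on the plate at lift y of about −51, −4 and +48 mm, with x within 4 mm of the centre.
- **Crank:** grip top at 69 mm, so it stands upright on the mat, about 5 mm from the middle.
- **Plate and drive:** the plate reads about 95.5 mm, or about 96.2 mm after correcting for the camera's roughly 0.7 mm bias. That puts the drive near 2.2 to 2.27 rad.

**What went less well:**
- **Crank removal:** it stuck on the hex and came off with a pull of about 46 N. It slipped about 5 mm in the jaws, so setting it down pressed the mat with about 40 N.
- **Drive margin:** the plate reads about 1 mm lower than while I held it at the stop. That is a possible back-turn of up to 0.1 rad, so the drive should still be above 2.15 rad, but only narrowly.
- **Bar recheck:** my final numeric recheck found no usable points because of a bad colour threshold. After the crank was back on the mat, the overhead picture still showed the bar in the rest.

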